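# Find the oil-hole angle on a shaft with a pendulum gauge

## Task

Pick up the angle gauge by its square stem and set its V foot over the shaft's middle journal, between the two collars and square to the shaft, with the dial still facing away from you. Rock it round the journal until the swinging needle settles at the index tab on the bezel, with both jaws of the V bearing lightly on the journal, and finish while still holding it there, ready for the punch to be struck. Do not bang the shaft, tip the gauge over or disturb the hammer, the oil can and the bearing.

Things in the scene. Friction and masses are not known exactly. Their poses are not given: they have to be found in the camera images.
- gauge_stem (a point): Grip point of the angle gauge: centre of its square aluminium stem (22 x 22 mm, sides square to the gauge's axes), 166 mm above its feet. Axes: z up the stem, x out of the dial (at the start roughly away from the robot), y across the V. Above the dial the stem is free from 138 to 185 mm above the feet; a punch head 15 mm across stands on it up to 197 mm
- v_centre (a point): Point of the gauge where the journal's axis lies when both jaws are seated: 176 mm straight below gauge_stem (10 mm below the feet), in the middle of the V's length; same axes as gauge_stem
- dial (a point): Centre of the round white dial on the gauge's front, 25 mm ahead (+x of the gauge) of the stem's middle plane and 78 mm below gauge_stem; same axes
- needle (a joint): Weighted black needle of the dial, 37 mm long; swings freely about the gauge's x axis and settles pointing straight up (let it ring out for 1 s). Value: its angle in the gauge in rad, 0 along the stem, growing to the gauge's -y side; so leaning the gauge's top towards its own +y side by an angle makes the needle read that angle
- index (a joint): Bezel with a black index tab (6 mm wide) at the dial's rim, already set (10 to 29 degrees) and stiff: leave it. Value: angle of the tab in the gauge in rad, same zero and direction as the needle
- journal (a point): Centre of the shaft's middle journal, on the shaft's axis, 70 mm above the bench. x along the level shaft, roughly away from the robot (turned 0 to 34 degrees to its left); z up. The journal is 54 mm in diameter and 60 mm long, between two collars 66 mm in diameter; the fixed shaft (268 mm long) is clamped in two V-blocks centred 85 mm either side, with clamps up to 118 mm above the bench
- shaft: The steel shaft with its V-blocks and clamps, fixed to the bench; origin on the bench under the journal's centre, same axes as journal
- gauge: The angle gauge, 197 mm high, about 0.5 kg, standing loose on its V foot; origin between the feet, 166 mm below gauge_stem, same axes. Steel V foot: 40 mm long along x, 68 mm wide over all, opening downward at 90 degrees, inner apex 28 mm above the feet. Round dial case (96 mm across, 13 mm thick) on the stem's front (+x) face
- needle_tip (a point): Tip of the needle, 37 mm from the dial's centre; z along the needle, outward
- index_tip (a point): Inner end of the index tab at the dial's rim, 37.5 mm from the dial's centre; z outward along the tab
- hammer: Hammer, 0.26 m long, lying on the bench to the left of the shaft, not to be disturbed
- oilcan: Copper oil can, 64 mm across, 138 mm high with its spout, on the left nearer the robot, not to be disturbed
- bearing: Steel bearing ring, 62 mm across, 16 mm high, lying on the right far side, not to be disturbed
There are look-alikes about, which are no part of the job. What is meant by the gauge is not green or pink, and is the larger of those in its own colour.

How it is judged:
By the outcome, as a careful person would: the job done as asked, in the order asked, and still so for the second after the job is handed in, while the arm keeps its last pose, push and grip.
It also fails if it takes over 40 s, if anything falls off the work surface, if the arm or the gripper's body presses on something with over 40 N, if the wrist force passes 120 N, or if a joint passes its speed limit or range.

## Robot

A 6-joint arm with a two-finger parallel gripper is mounted at the origin on the work surface. World frame = base frame: x ahead of the robot, y to its left, z up, the work surface at z = 0. Lengths are in m, angles in rad, forces in N, time in s.
With the tool pointing down it reaches from about 0.25 to 0.775 m from the base axis. Payload 4 kg.
Tool frame: the origin (TCP) lies at the centre of the arm's flange, where the gripper is bolted on; the fingertips stand ahead of it and the grasp point (between the pads) lies 180 mm ahead of it (robot.tcp_to_tips is the z of the fingertips in the tool frame, in m); z points along the fingers, y is the direction in which the jaws open and shut (so a half turn about z gives the same grasp; the last joint's range is limited). The gripper opens to 94 mm and grips with 3 to 60 N. Pads are 16 mm wide; open, the fingers measure 119 mm over their backs; the gripper's body (75 mm by 177 mm) begins 78 mm behind the grasp point.
Start: joints at [-1.315, 0.087, 1.371, -0, 1.684, -0.103], TCP at [0.193, -0.515, 0.405] pointing down, gripper open.
Joint ranges: [-3.1, 3.1], [-0.76, 2.03], [0.27, 2.55], [-1.08, 4.22], [0.17, 2.65], [-2.57, 2.57]. Speed limits (rad/s): [2.79, 2.79, 3.14, 3.14, 3.14, 3.14].

## Interface

Orientations are given as [roll, pitch, yaw] about the fixed x, y, z axes, in that order (R = Rz(yaw) Ry(pitch) Rx(roll)).
In Python, from bench import robot gives the robot as it stands.
- The arm moves only by the tool move_arm, never from a script. Its argument "increments" is a list that holds one entry, the list of rows, each a list of 7 numbers: the opening, from 0 (shut) to 1 (fully open), then the shift along the tool's x, y, z as a fraction of full scale, then the turn, a rotation vector about the tool's x, y, z as a fraction of full scale. In form: [[[jaw, dx, dy, dz, rx, ry, rz], ...]]. A call has 1 to 8 rows; each row is the pose to reach, as a shift and turn from the pose commanded when the call began, along the tool's axes at that moment; what a row does not reach only later rows make up. Full scale, the value 1, is 0.1 m for a shift and pi/2 rad for a turn. A row lasts 1/12 s, in which the tool goes at most 41.7 mm and 7.16 degrees, less where a joint would pass 70% of its speed; a pose out of reach is approached as far as the arm can. A call with a number of a shift or a turn outside -1 to 1 is refused whole. A call with a gripper value outside its range is refused whole. The fingers move at their own pace and stop on an object; the grip force is fixed at half the most. Time passes only in rows, so rows that repeat a pose let the fingers close. It gives the time, the measured TCP pose, the force and the opening at its end, in the units of the state.
- robot.get_obs(): the state, without advancing time (a new reading comes with each control period).
- robot.snapshot(name): name is "scene" or "side" or "wrist"; returns (picture, depth): 400x640x3 uint8, red, green, blue; 400x640 float32, m along the optical axis (not along the pixel's ray), 0 where there is no reading.
- robot.camera_params(name): a dict with "mtx" (3x3 intrinsics, pixels), "k1" (the pictures are not rectified: a ray, as slopes to the right and down, at radius r is drawn at 1 + k1 r^2 times it, then the intrinsics apply), "R" (3x3) and "t" (3): a world point X has camera coordinates R X + t. Camera axes: x right, y down, z forward; pixel columns grow to the right and rows downward; lengths in m; the calibration is good to about 2 mm. A picture is of the moment at which its call begins: read the wrist's pose just before it. camera_params takes no time and is no camera call; for the wrist camera it gives the pose at the moment of the call.
- robot.close_job(): hands the job in, once; it reports no verdict.
The state is a dict: "time": time; "joint_positions": joint angles; "qvel": joint speeds; "joint_torque": joint torques, N m; "tool_pos": TCP position; "ee_rot": TCP orientation; "wrist_force": force on the tool from outside, world axes, zero at the start; "wrist_torque": the same for the moment, N m; "width": finger opening in m.
Only numpy, scipy, OpenCV 4.12 (cv2) and the standard library are available. Lean on these libraries where they do the work, as an engineer would, in place of code of your own. Each camera call takes 0.05 s, during which the arm holds its last target.

## Working session

There is one attempt and no reset: what is moved stays moved. The work goes in short steps, Python scripts to look and compute and a tool call to move; the robot and the scene stay as the last step left them, time stands still between calls to the robot, and variables do not carry over. Pictures are saved under pics/ and viewed, and the job is handed in when it is done.

Besides the shell and the picture viewer there is one more tool, called after "Emit:" as name(argument=value, ...), one argument or row to a line, values as JSON. move_arm: Moves the arm, as the interface text tells. Its arguments: {"type":"object","properties":{"increments":{"type":"array","items":{"type":"array","items":{"type":"array","items":{"type":"number","minimum":-1,"maximum":1}}}}},"required":["increments"]}

```bash
ls; mkdir -p pics; cat > h.py <<'E'
import numpy as np, cv2
from scipy.spatial.transform import Rotation as Ro
from bench import robot
def snap(n,f=None):
    P=robot.camera_params(n); im,d=robot.snapshot(n)
    if f: cv2.imwrite('pics/'+f+'.png',im[:,:,::-1]); np.savez('pics/'+f+'.npz',im=im,d=d,mtx=P['mtx'],k1=P['k1'],R=P['R'],t=P['t'])
    return im,d,P
def load(f):
    z=np.load('pics/'+f+'.npz'); return z['im'],z['d'],{k:z[k] for k in('mtx','k1','R','t')}
def ray(P,u,v):
    K=np.array(P['mtx']);k=float(P['k1'])
    uv=np.stack([np.ravel(u),np.ravel(v)],-1).astype(float)
    return cv2.undistortPoints(uv[:,None],K,np.array([k,0,0,0,0.]))[:,0]
def world(P,u,v,z):
    s=ray(P,u,v); z=np.ravel(z); c=np.c_[s[:,0]*z,s[:,1]*z,z]
    return (c-np.array(P['t']))@np.array(P['R'])
def plane(P,u,v,h):
    s=ray(P,u,v);R=np.array(P['R']);o=-R.T@np.array(P['t']);d=np.c_[s,np.ones(len(s))]@R
    return o+d*((h-o[2])/d[:,2])[:,None]
def proj(P,X):
    X=np.atleast_2d(X)
    return cv2.projectPoints(X.astype(float),cv2.Rodrigues(np.array(P['R']))[0],np.array(P['t'],float),np.array(P['mtx']),np.array([float(P['k1']),0,0,0,0]))[0][:,0]
def cloud(f):
    im,d,P=load(f); v,u=np.nonzero(d>0); return world(P,u,v,d[v,u]).reshape(-1,3),im[v,u],u,v
E
python3 - <<'E'
from h import *
for n in('scene','side','wrist'):
    im,d,P=snap(n,n+'0'); print(n,-np.array(P['R']).T@P['t'],np.array(P['R'])[2],P['mtx'][0][0],P['k1'])
o=robot.get_obs();print({k:np.round(v,4).tolist() for k,v in o.items()},robot.tcp_to_tips)
E
```

```text
pics
scene [1.57331477 0.05018147 0.74208946] [-0.85361118 -0.04220427 -0.51919818] 491.5571364037977 -0.12416358536138515
side [-0.01561276  0.66798873  0.90686671] [ 0.49293159 -0.5581402  -0.66745634] 516.579558177911 -0.07024480651871448
wrist [ 0.25842333 -0.48975037  0.38201028] [-0.22734191 -0.08256291 -0.97030872] 296.499042906248 -0.013777451534798887
{'time': 0.15, 'joint_positions': [-1.3151, 0.0878, 1.3719, 0.0, 1.6836, -0.1031], 'qvel': [-0.0011, -0.0032, -0.0042, -0.0, -0.001, 0.0013], 'joint_torque': [0.0019, -34.0645, -30.2794, 0.0718, 0.0306, -0.0001], 'tool_pos': [0.1931, -0.5149, 0.4038], 'ee_rot': [-3.1399, -0.0002, 0.3588], 'wrist_force': [-0.2008, -0.6784, 0.395], 'wrist_torque': [-0.0059, -0.0273, 0.0125], 'width': 0.0938} 0.1992
```

View pics/scene0.png

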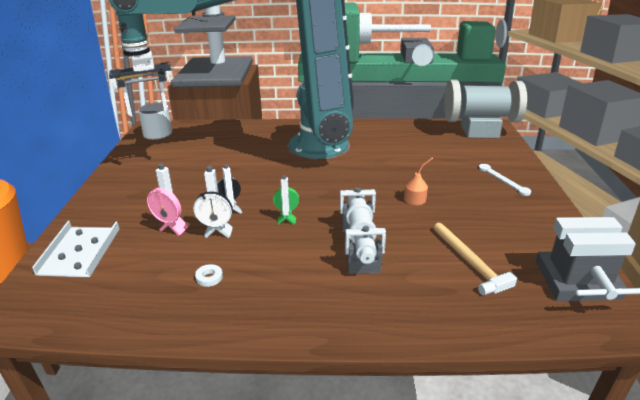

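View pics/side0.png

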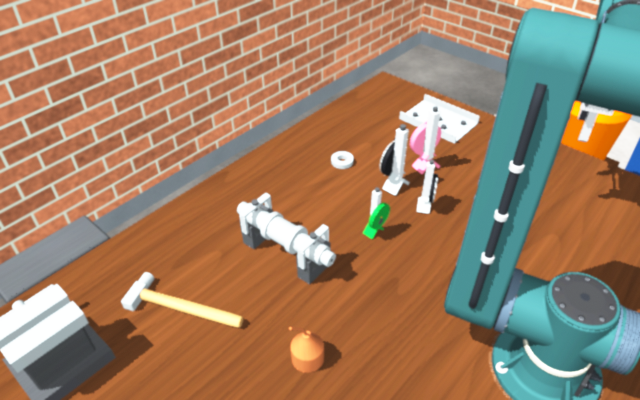

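View pics/wrist0.png

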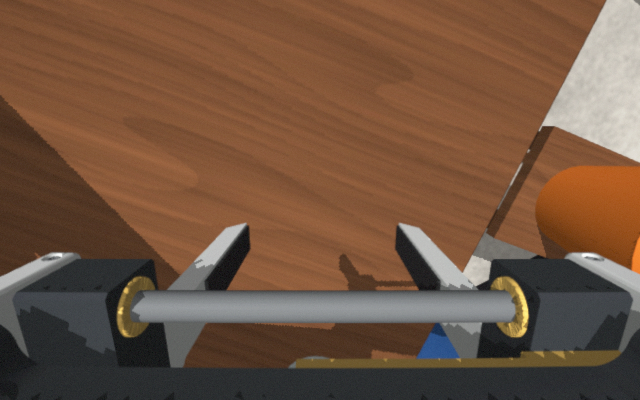

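```bash
python3 - <<'E'
from h import *
im,d,P=load('scene0'); c=im[150:250,130:310][:,:,::-1]
cv2.imwrite('pics/c1.png',cv2.resize(c,None,fx=4.4,fy=4.4,interpolation=cv2.INTER_CUBIC))
im,d,P=load('side0'); c=im[90:290,310:510][:,:,::-1]
cv2.imwrite('pics/c2.png',cv2.resize(c,None,fx=3,fy=3,interpolation=cv2.INTER_CUBIC))
E
```

```text
(no output)
```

View pics/c1.png

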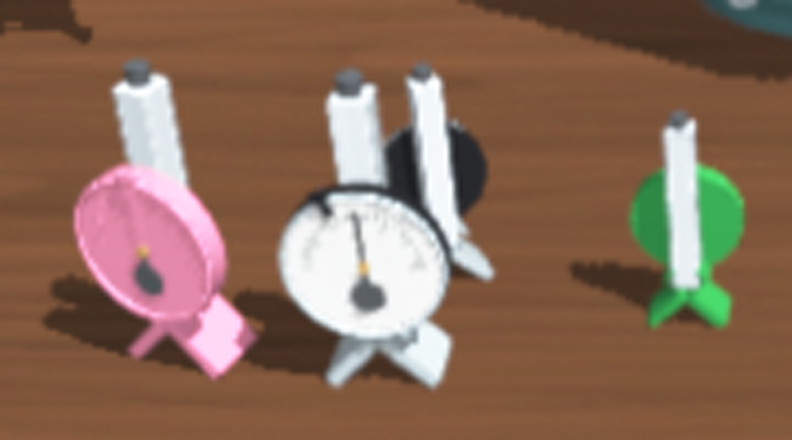

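View pics/c2.png

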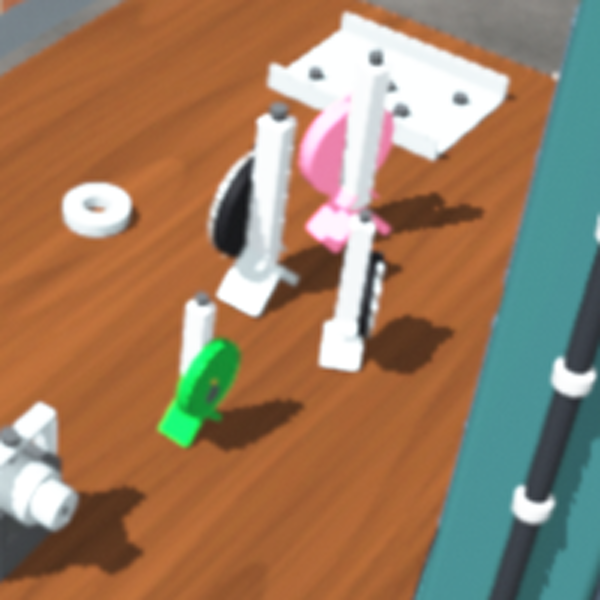

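Candidates (scene pixels): the pink gauge at (165,205), the green one at (286,203), the large white-dial gauge at (213,210), and a smaller white one at (229,190) that faces the robot. By the description it is the large white one at (213,210), which is (398,160) in the side view. The crops confirm this: its dial faces away and it is the larger of the two whites. Its index tab is on the upper left of the dial, which is the +angle side.

```bash
python3 - <<'E'
from h import *
np.set_printoptions(precision=4,suppress=True)
im,d,P=load('scene0')
# dial plane
hs=[]
v,u=np.mgrid[150:250,180:260]; v=v.ravel();u=u.ravel()
W=world(P,u,v,d[v,u]); 
for a in range(200,226,5): print(a,world(P,[a],[210],[d[210,a]]))
# punch top / stem
for (a,b) in[(209,166),(209,168),(209,172),(210,178),(210,185),(207,236),(230,236)]: print((a,b),world(P,[a],[b],[d[b,a]]))
m=(((u-213)/14.)**2+((v-210)/14.)**2<1)
X=W[m]; c=X.mean(0); n=np.linalg.svd(X-c)[2][2]; n*=np.sign(n[0]); print('dial plane n',n,np.degrees(np.arctan2(n[1],n[0])),c,((X-c)@n).std())
# all in-gauge cloud: z>0.01
X,C,uu,vv=cloud('side0')
for nm,box in {'biggauge':(375,425,120,200)}.items():
    m=(uu>box[0])&(uu<box[1])&(vv>box[2])&(vv<box[3])&(X[:,2]>.14)
    Y=X[m]; print(len(Y),Y.min(0),Y.max(0))
for f in('scene0','side0'):
    X,C,uu,vv=cloud(f)
    m=(X[:,2]>.01)&(X[:,0]>.25)&(X[:,0]<.9)&(abs(X[:,1])<.5)&(X[:,2]<.21)
    H=np.zeros((500,500,3),np.uint8)
    ix=((X[m,0]-.25)/.65*500).astype(int); iy=((.5-X[m,1])/1.*500).astype(int)
    H[499-ix.clip(0,499),iy.clip(0,499)]=C[m][:,::-1]
    cv2.imwrite(f'pics/top_{f}.png',H)
E
```

```text
200 [[ 0.5608 -0.2783  0.0879]]
205 [[ 0.562  -0.2652  0.0887]]
210 [[ 0.5602 -0.253   0.0876]]
215 [[ 0.561  -0.2401  0.0882]]
220 [[ 0.5593 -0.2279  0.0872]]
225 [[ 0.5572 -0.2158  0.0859]]
(209, 166) [[ 0.5345 -0.2469  0.1977]]
(209, 168) [[ 0.543  -0.2451  0.1967]]
(209, 172) [[ 0.5432 -0.2465  0.1858]]
(210, 178) [[ 0.5495 -0.2443  0.1728]]
(210, 185) [[ 0.5495 -0.2468  0.1533]]
(207, 236) [[ 0.5517 -0.2742  0.0016]]
(230, 236) [[ 0.5544 -0.2126  0.0042]]
dial plane n [ 0.5371 -0.7018 -0.468 ] -52.572890995583776 [ 0.5655 -0.2438  0.091 ] 0.01701727614922558
244 [ 0.4725 -0.3783  0.14  ] [ 0.5488 -0.069   0.2017]
```

```bash
python3 - <<'E'
from h import *
np.set_printoptions(precision=4,suppress=True)
X,C,uu,vv=cloud('scene0')
m=(uu>190)&(uu<240)&(vv>185)&(vv<232)&(X[:,0]>.545)&(X[:,0]<.58)&(C.min(1)>170)&(X[:,2]>.055)&(X[:,2]<.13)
Y=X[m];
for _ in range(4):
    A=np.c_[Y[:,1:],np.ones(len(Y))]; s=np.linalg.lstsq(A,Y[:,0],rcond=None)[0]; r=Y[:,0]-A@s; Y=Y[abs(r)<2.2*r.std()]
print('dial plane x=',s,len(Y),r.std(),'yaw',np.degrees(np.arctan(-s[0])),Y.mean(0),Y.min(0),Y.max(0))
for f,b in(('scene0',(200,222,160,187)),('side0',(380,420,120,180))):
    X,C,uu,vv=cloud(f)
    m=(uu>b[0])&(uu<b[1])&(vv>b[2])&(vv<b[3])&(X[:,0]>.52)&(X[:,0]<.56)&(X[:,1]<-.22)&(X[:,1]>-.27)
    for lo,hi in((.145,.182),(.19,.205)):
        Y=X[m&(X[:,2]>lo)&(X[:,2]<hi)]; print(f,lo,len(Y),Y.mean(0),np.percentile(Y,5,0),np.percentile(Y,95,0))
        if lo<.19 and f=='side0': 
            for p in Y[::6]: print(p)
E
```

```text
dial plane x= [-0.0114 -0.0018  0.5578] 701 0.0018037544331888618 yaw 0.6559409054520704 [ 0.5604 -0.2468  0.0922] [ 0.5564 -0.293   0.0552] [ 0.5648 -0.2006  0.1298]
scene0 0.145 136 [ 0.5461 -0.2454  0.1652] [ 0.5347 -0.257   0.1491] [ 0.5509 -0.2365  0.1807]
scene0 0.19 27 [ 0.5403 -0.2474  0.1951] [ 0.5335 -0.2533  0.1908] [ 0.547  -0.2418  0.1979]
side0 0.145 143 [ 0.5307 -0.2427  0.1635] [ 0.5225 -0.2559  0.1468] [ 0.5435 -0.2359  0.18  ]
[ 0.5436 -0.2401  0.18  ]
[ 0.5373 -0.2395  0.1803]
[ 0.5345 -0.2354  0.1807]
[ 0.5254 -0.2581  0.1731]
[ 0.5306 -0.2389  0.1777]
[ 0.5464 -0.2419  0.1659]
[ 0.5288 -0.2412  0.1744]
[ 0.5437 -0.2428  0.1636]
[ 0.5251 -0.2402  0.1737]
[ 0.5381 -0.2388  0.1653]
[ 0.5254 -0.2461  0.1674]
[ 0.5361 -0.236   0.1647]
[ 0.5239 -0.2441  0.1661]
[ 0.5373 -0.2386  0.1597]
[ 0.5224 -0.2422  0.1649]
[ 0.5371 -0.2388  0.1567]
[ 0.5245 -0.2462  0.1587]
[ 0.5362 -0.2379  0.1546]
[ 0.5241 -0.2462  0.1559]
[ 0.5349 -0.2363  0.153 ]
[ 0.5235 -0.2457  0.1534]
[ 0.5315 -0.2359  0.1518]
[ 0.5234 -0.2511  0.1474]
[ 0.5224 -0.2451  0.1481]
side0 0.19 31 [ 0.5344 -0.2466  0.1958] [ 0.5297 -0.2536  0.1904] [ 0.5414 -0.2404  0.2003]
```

View pics/top_side0.png

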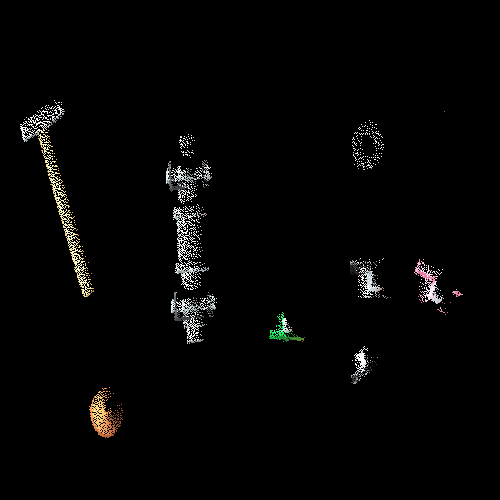

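View pics/top_scene0.png

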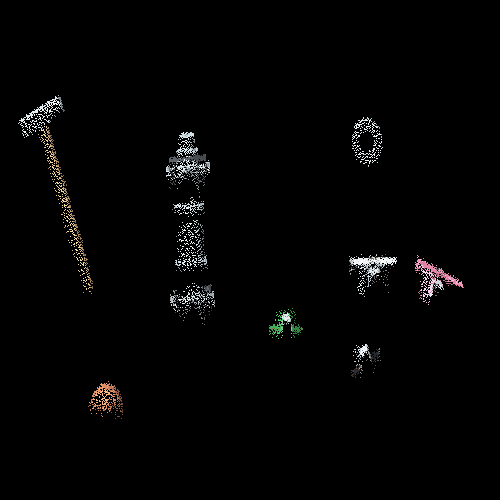

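```bash
python3 - <<'E'
from h import *
from scipy.optimize import least_squares
np.set_printoptions(precision=4,suppress=True)
D=[]
for f in('scene0','side0'):
    X,C,uu,vv=cloud(f)
    m=(X[:,0]>.4)&(X[:,0]<.8)&(X[:,1]>.04)&(X[:,1]<.2)&(X[:,2]>.05)&(X[:,2]<.115); Y=X[m]; 
    c=np.array([.6,.12]);yaw=.05
    for it in range(5):
        e=np.array([np.cos(yaw),np.sin(yaw)]);n=np.array([-e[1],e[0]])
        s=(Y[:,:2]-c)@e; r=np.hypot((Y[:,:2]-c)@n,Y[:,2]-.07)
        k=(abs(s)<.026)&(abs(r-.027)<.006)
        def g(p):
            n=np.array([-np.sin(p[1]),np.cos(p[1])]); return np.hypot((Y[k,:2]-c)@n-p[0],Y[k,2]-.07-p[2])-.027
        q=least_squares(g,[0,yaw,0],loss='soft_l1',f_scale=.001); 
        dz=q.x[2]; yaw=q.x[1]; c=c+q.x[0]*np.array([-np.sin(yaw),np.cos(yaw)])
        if it==0: pass
        # centre along: collars r~.033
        e=np.array([np.cos(yaw),np.sin(yaw)]);n=np.array([-e[1],e[0]])
        s=(Y[:,:2]-c)@e; r=np.hypot((Y[:,:2]-c)@n,Y[:,2]-.07)
        if it==2:
            h=[(round(a,3),int(((s>=a)&(s<a+.004)).sum()),round(float(np.percentile(r[(s>=a)&(s<a+.004)],50)),4)) for a in np.arange(-.09,.1,.004) if((s>=a)&(s<a+.004)).sum()>2]
            print(h)
    print(f,c,np.degrees(yaw),dz,k.sum(),np.std(g(q.x)))
E
```

```text
[(np.float64(-0.09), 128, 0.0411), (np.float64(-0.086), 104, 0.0434), (np.float64(-0.082), 39, 0.0359), (np.float64(-0.078), 24, 0.0333), (np.float64(-0.074), 19, 0.036), (np.float64(-0.054), 8, 0.0323), (np.float64(-0.05), 15, 0.0344), (np.float64(-0.046), 42, 0.0334), (np.float64(-0.042), 80, 0.0306), (np.float64(-0.038), 33, 0.0301), (np.float64(-0.034), 25, 0.0282), (np.float64(-0.03), 21, 0.0277), (np.float64(-0.026), 19, 0.0281), (np.float64(-0.022), 16, 0.0283), (np.float64(-0.018), 19, 0.0278), (np.float64(-0.014), 28, 0.028), (np.float64(-0.01), 17, 0.028), (np.float64(-0.006), 21, 0.0283), (np.float64(-0.002), 24, 0.0279), (np.float64(0.002), 18, 0.0283), (np.float64(0.006), 17, 0.0282), (np.float64(0.01), 7, 0.0295), (np.float64(0.018), 5, 0.0318), (np.float64(0.022), 22, 0.0344), (np.float64(0.026), 40, 0.0335), (np.float64(0.03), 94, 0.0291), (np.float64(0.034), 39, 0.0299), (np.float64(0.038), 5, 0.024), (np.float64(0.042), 4, 0.0218), (np.float64(0.054), 6, 0.0227), (np.float64(0.058), 13, 0.0274), (np.float64(0.062), 26, 0.0244), (np.float64(0.066), 37, 0.028), (np.fl
[... 1288 characters left out ...]
float64(0.022), 45, 0.0332), (np.float64(0.026), 47, 0.0331), (np.float64(0.03), 18, 0.0318), (np.float64(0.038), 18, 0.0229), (np.float64(0.042), 29, 0.0224), (np.float64(0.046), 25, 0.0218), (np.float64(0.05), 27, 0.0216), (np.float64(0.054), 61, 0.0248), (np.float64(0.058), 71, 0.0259), (np.float64(0.062), 95, 0.0391), (np.float64(0.066), 172, 0.041), (np.float64(0.07), 109, 0.0425), (np.float64(0.074), 94, 0.043), (np.float64(0.078), 68, 0.0426), (np.float64(0.082), 31, 0.0358), (np.float64(0.086), 5, 0.0363), (np.float64(0.09), 6, 0.0353), (np.float64(0.094), 4, 0.0255), (np.float64(0.098), 11, 0.0235)]
side0 [0.6003 0.1175] 6.099109698439613 0.00140232308159885 498 0.001887972303829323
```

```bash
python3 - <<'E'
from h import *
from scipy.optimize import least_squares
np.set_printoptions(precision=4,suppress=True)
Ys=[]
for f in('scene0','side0'):
    X,C,uu,vv=cloud(f)
    m=(X[:,0]>.4)&(X[:,0]<.8)&(X[:,1]>.04)&(X[:,1]<.2)&(X[:,2]>.05)&(X[:,2]<.115); Ys.append(X[m])
for Y,nm in zip(Ys+[np.vstack(Ys)],('scene','side','both')):
    p=np.array([.118,.06,.0015]); x0=.590
    def rs(p,Y):
        e=np.array([np.cos(p[1]),np.sin(p[1])]);n=np.array([-e[1],e[0]]); q=Y[:,:2]-[x0,p[0]]
        return q@e,np.hypot(q@n,Y[:,2]-.07-p[2])
    for it in range(8):
        s,r=rs(p,Y)
        kj=(abs(s)<.023)&(abs(r-.027)<.004); kc=(abs(abs(s)-.036)<.004)&(abs(r-.033)<.004)
        K=Y[kj|kc]; R=np.where(kj,.027,.033)[kj|kc]
        p=least_squares(lambda p:rs(p,K)[1]-R,p,loss='soft_l1',f_scale=.001).x
    print(nm,p[0],np.degrees(p[1]),p[2],len(K))
    s,r=rs(p,Y); print([(round(float(a),3),round(float(np.median(r[(s>=a)&(s<a+.002)])),4)) for a in np.r_[np.arange(-.048,-.02,.002),np.arange(.02,.05,.002)] if ((s>=a)&(s<a+.002)).sum()>3])
    # clamps midpoints
    for lo,hi in((-.12,-.06),(.06,.12)):
        pass
for f in('scene0','side0'):
    X,C,uu,vv=cloud(f)
    m=(X[:,0]>.4)&(X[:,0]<.8)&(X[:,1]>.03)&(X[:,1]<.2)&(X[:,2]>.108)&(X[:,2]<.125)
    Y=X[m]
    for q in(Y[Y[:,0]<.59],Y[Y[:,0]>.59]): print(f,len(q),q.mean(0),np.percentile(q,3,0),np.percentile(q,97,0))
E
```

```text
scene 0.11993367148739302 3.6007157418195868 0.0014859770658475044 334
[(-0.042, 0.0324), (-0.04, 0.0327), (-0.038, 0.0333), (-0.036, 0.0326), (-0.034, 0.0322), (-0.032, 0.0293), (-0.03, 0.0307), (-0.028, 0.0291), (-0.026, 0.0271), (-0.024, 0.027), (-0.022, 0.027), (0.02, 0.0281), (0.032, 0.033), (0.034, 0.033), (0.036, 0.033), (0.038, 0.032), (0.04, 0.028), (0.042, 0.0284), (0.044, 0.0303), (0.046, 0.0306)]
side 0.1164795786712953 3.438668965074656 0.0011023955699310175 609
[(-0.048, 0.0219), (-0.046, 0.0218), (-0.044, 0.0277), (-0.042, 0.0303), (-0.04, 0.0329), (-0.038, 0.0334), (-0.036, 0.0328), (-0.034, 0.0327), (-0.032, 0.0321), (-0.028, 0.0283), (-0.026, 0.0277), (-0.024, 0.0273), (-0.022, 0.0269), (0.02, 0.0266), (0.022, 0.0275), (0.024, 0.0274), (0.026, 0.0283), (0.028, 0.03), (0.03, 0.0307), (0.032, 0.0328), (0.034, 0.0327), (0.036, 0.0326), (0.038, 0.033), (0.04, 0.032), (0.042, 0.0307), (0.048, 0.0238)]
both 0.11743697519448644 3.4815656208984134 0.0010871746928111992 940
[(-0.048, 0.0217), (-0.046, 0.0216), (-0.044, 0.0277), (-0.042, 0.0303), (-0.04, 0.0329), (-0.038, 0.0328), (-0.036, 0.0326), (-0.034, 0.0324), (-0.032, 0.0308), (-0.03, 0.0308), (-0.028, 0.0288), (-0.026, 0.0273), (-0.024, 0.0265), (-0.022, 0.0268), (0.02, 0.0267), (0.022, 0.0273), (0.024, 0.0267), (0.026, 0.028), (0.028, 0.0302), (0.03, 0.0301), (0.032, 0.033), (0.034, 0.0328), (0.036, 0.0324), (0.038, 0.0322), (0.04, 0.0293), (0.042, 0.0291), (0.044, 0.0301), (0.046, 0.0283), (0.048, 0.0229)]
scene0 126 [0.5098 0.1146 0.111 ] [0.4989 0.0746 0.1081] [0.5181 0.1556 0.1187]
scene0 210 [0.6786 0.1242 0.1123] [0.6684 0.0835 0.1084] [0.6862 0.1638 0.1201]
side0 253 [0.5032 0.1145 0.1122] [0.495  0.0714 0.1084] [0.5123 0.1541 0.12  ]
side0 208 [0.6723 0.1251 0.1123] [0.6647 0.0827 0.1086] [0.6814 0.1646 0.1207]
```

```bash
python3 - <<'E'
from h import *
np.set_printoptions(precision=4,suppress=True)
im,d,P=load('scene0')
S=12
# rectify dial: local y,z plane
yaw=np.radians(.7); c=np.array([.5355,-.247,0])
ex=np.array([np.cos(yaw),np.sin(yaw),0]);ey=np.array([-ex[1],ex[0],0])
N=500; g=np.linspace(-.055,.055,N)
yy,zz=np.meshgrid(g,g[::-1])
X=c+.025*ex+yy[...,None]*ey+(zz[...,None]+.088)*np.array([0,0,1])
uv=proj(P,X.reshape(-1,3)).reshape(N,N,2).astype(np.float32)
o=cv2.remap(im,uv[...,0],uv[...,1],cv2.INTER_CUBIC)
cv2.imwrite('pics/dial.png',o[:,:,::-1])
E
```

```text
(no output)
```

View pics/dial.png

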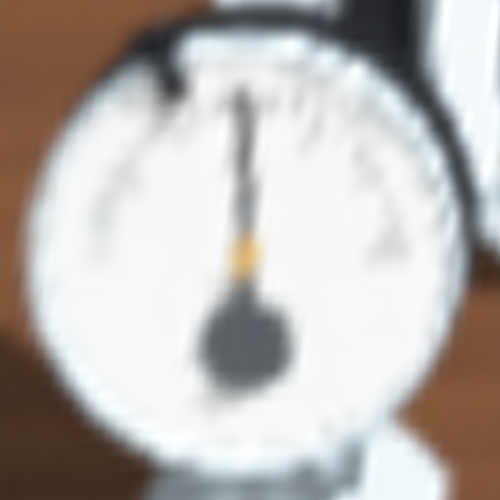

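```bash
cat >> h.py <<'E'
np.set_printoptions(precision=4,suppress=True)
def T():
    o=robot.get_obs(); return np.array(o['tool_pos']),Ro.from_euler('xyz',o['ee_rot'])
def step(p,R,cur=None):
    p0,R0=T() if cur is None else cur
    dp=R0.inv().apply(np.array(p)-p0)/.1; rv=(R0.inv()*R).as_rotvec()/(np.pi/2)
    print('d',dp.round(4),'r',rv.round(4)); return dp,rv
def down(yawdeg): return Ro.from_euler('xyz',[np.pi,0,np.radians(yawdeg)])
E
python3 - <<'E'
from h import *
step([.5355,-.247,.46],down(.7))
step([.5355,-.247,.46],down(.7),(np.array([.193,-.515,.405]),down(20.56)))
E
```

```text
d [ 4.1467 -1.307  -0.5593] r [-0.0011  0.0001  0.2206]
d [ 4.148  -1.3065 -0.55  ] r [-0.     -0.      0.2207]
```

Emit:
move_arm(
  increments=[
    [[0.6, 0.3, 0, -0.4, 0, 0, 0.08], [0.6, 0.65, -0.1, -0.55, 0, 0, 0.15], [0.6, 1, -0.3, -0.55, 0, 0, 0.2207], [0.6, 1, -0.3, -0.55, 0, 0, 0.2207], [0.6, 1, -0.3, -0.55, 0, 0, 0.2207]],
  ],
)

```text
time: 0.57
tool_pos: [0.2775, -0.4504, 0.4603]
ee_rot: [3.14, -0.0, 0.017]
wrist_force: [-0.2, 0.5, -1.3]
width: 0.0646
```

```bash
python3 - <<'E'
from h import *
print(T()[0],T()[1].as_euler('xyz'),robot.get_obs()['width'])
step([.5355,-.247,.46],down(.7))
E
```

```text
[ 0.2775 -0.4504  0.4603] [ 3.1404 -0.0004  0.0169] 0.06458366960143315
d [ 2.614  -1.9898  0.0016] r [ 0.0007 -0.0002  0.003 ]
```

Emit:
move_arm(
  increments=[
    [[0.6, 0.3, -0.25, 0, 0, 0, 0], [0.6, 0.65, -0.5, 0, 0, 0, 0], [0.6, 1, -0.75, 0, 0, 0, 0.003]],
  ],
)

```text
time: 0.82
tool_pos: [0.3728, -0.3777, 0.4585]
ee_rot: [-3.141, 0.002, 0.004]
wrist_force: [0.3, -1.1, 0.6]
width: 0.0564
```

Emit:
move_arm(
  increments=[
    [[0.6, 0.3, -0.25, 0, 0, 0, 0], [0.6, 0.65, -0.5, 0, 0, 0, 0], [0.6, 1, -0.8, 0, 0, 0, 0], [0.6, 1, -0.8, 0, 0, 0, 0]],
  ],
)

```text
time: 1.15
tool_pos: [0.4757, -0.2938, 0.4578]
ee_rot: [-3.138, 0.0, 0.014]
wrist_force: [-0.2, 0.4, 0.0]
width: 0.0564
```

```bash
python3 - <<'E'
from h import *
print(T()[0],T()[1].as_euler('xyz'),robot.get_obs()['width'])
step([.5355,-.247,.46],down(.7))
snap('wrist','w1')
E
```

```text
[ 0.4757 -0.2938  0.4578] [-3.1381  0.0004  0.014 ] 0.056448156477794276
d [ 0.6046 -0.46   -0.0205] r [-0.0022  0.0002  0.0011]
```

View pics/w1.png

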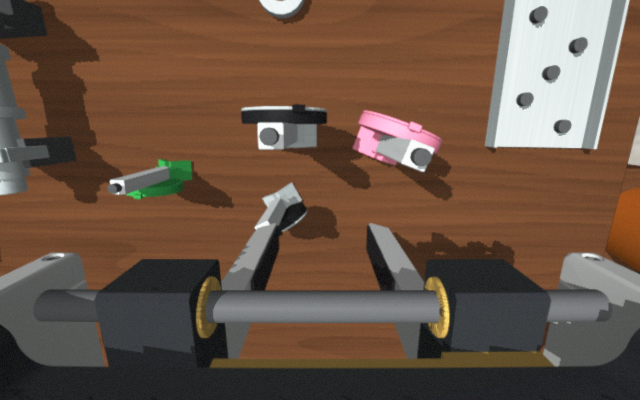

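The wrist view shows the target's punch head at (269,136) with its stem and dial edge, and pink at (420,157). The small white gauge sits under the left finger at (280,205), and green is at (150,180).

```bash
python3 - <<'E'
from h import *
im,d,P=load('w1')
g=cv2.cvtColor(im,cv2.COLOR_RGB2GRAY); m=np.zeros_like(g); m[124:148,256:284]=(g[124:148,256:284]<110)
n,l,s,c=cv2.connectedComponentsWithStats(m); print(s[1:],c[1:])
i=1+np.argmax(s[1:,4]); print(plane(P,[c[i][0]],[c[i][1]],.197))
print(plane(P,[259,317],[148,145],.185), 'feet?')
X,C,uu,vv=cloud('w1')
for nm,b in{'stemtop':(250,320,118,152),'small':(255,310,180,235)}.items():
    k=(uu>b[0])&(uu<b[1])&(vv>b[2])&(vv<b[3])&(X[:,2]>.1)&(X[:,2]<.21)
    Y=X[k]; print(nm,Y.min(0),Y.max(0)); Z=Y[abs(Y[:,2]-.185)<.004]; print(len(Z),Z.mean(0) if len(Z) else '',Z.min(0) if len(Z) else '',Z.max(0) if len(Z) else '')
# dial front plane edge line
c=im[90:170,230:340][:,:,::-1]; cv2.imwrite('pics/w1c.png',cv2.resize(c,None,fx=6,fy=6,interpolation=cv2.INTER_CUBIC))
E
```

```text
[[256 124   2  24  26]
 [268 129   1   1   1]
 [264 128  15  17 104]
 [263 133   2   2   2]
 [267 135   1   2   2]
 [261 137   1   1   1]
 [264 138   5   3   6]] [[256.0769 136.3462]
 [268.     129.    ]
 [273.0096 137.2019]
 [263.5    133.5   ]
 [267.     135.5   ]
 [261.     137.    ]
 [265.6667 138.8333]]
[[ 0.5353 -0.2524  0.197 ]]
[[ 0.5258 -0.2384  0.185 ]
 [ 0.5289 -0.2871  0.185 ]] feet?
stemtop [ 0.5255 -0.2875  0.1006] [ 0.5513 -0.2179  0.197 ]
413 [ 0.5368 -0.2496  0.1831] [ 0.5255 -0.2591  0.181 ] [ 0.5472 -0.2371  0.1889]
small [ 0.4189 -0.2505  0.1   ] [ 0.4474 -0.2203  0.1411]
0
```

View pics/w1c.png

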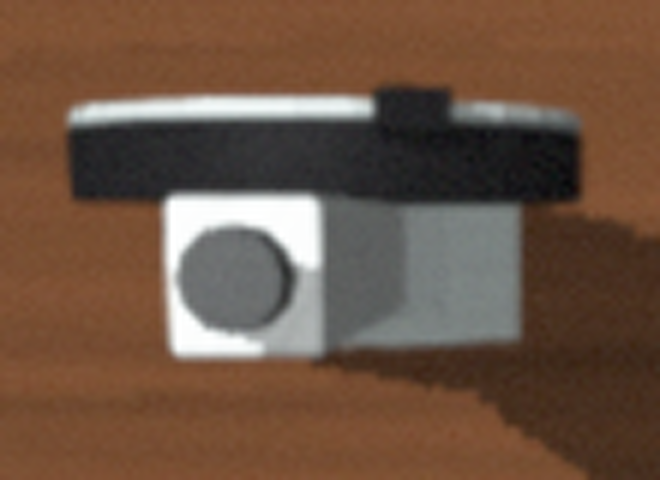

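```bash
python3 - <<'E'
from h import *
im,d,P=load('w1')
print(plane(P,[269.2],[136.3],.197),plane(P,[270.7],[135.8],.185))
step([.536,-.2475,.40],down(.8))
E
```

```text
[[ 0.536  -0.2494  0.197 ]] [[ 0.5359 -0.2485  0.185 ]]
d [ 0.6201 -0.4649  0.5789] r [-0.0014  0.001  -0.0006]
```

Emit:
move_arm(
  increments=[
    [[0.6, 0.3, -0.23, 0, 0, 0, 0], [0.6, 0.6, -0.45, 0, 0, 0, 0], [0.6, 0.605, -0.46, 0, 0, 0, 0], [0.6, 0.605, -0.46, 0.3, 0, 0, 0], [0.6, 0.605, -0.46, 0.6, 0, 0, 0], [0.6, 0.605, -0.46, 0.6, 0, 0, 0]],
  ],
)

```text
time: 1.7
tool_pos: [0.5307, -0.2514, 0.3913]
ee_rot: [-3.135, 0.014, 0.006]
wrist_force: [-0.4, -0.1, -1.5]
width: 0.0567
```

```bash
python3 - <<'E'
from h import *
print(T()[0],T()[1].as_euler('xyz'),robot.get_obs()['width'])
step([.5359,-.248,.346],down(.8))
im,d,P=snap('wrist','w2')
E
```

```text
[ 0.5307 -0.2514  0.3913] [-3.1352  0.0136  0.0058] 0.056735511331381716
d [ 0.0588 -0.0308  0.4526] r [-0.0041  0.0086 -0.0052]
```

View pics/w2.png

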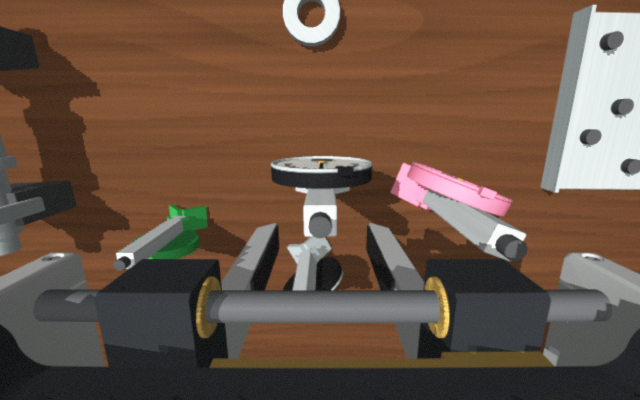

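The stem is centred between the fingers, with the punch at (320,222) and the dial visible at (322,165).

Emit:
move_arm(
  increments=[
    [[0.6, 0, 0, 0, 0, 0, 0], [0.6, 0, 0, 0, 0, 0, 0], [0.6, 0, 0, 0, 0, 0, 0]],
  ],
)

```text
time: 2.0
tool_pos: [0.5326, -0.2509, 0.4025]
ee_rot: [3.139, -0.004, 0.007]
wrist_force: [0.1, 0.1, 0.3]
width: 0.0562
```

```bash
python3 - <<'E'
from h import *
print(T()[0],T()[1].as_euler('xyz'),robot.get_obs()['width'])
step([.5359,-.248,.346],down(.8))
im,d,P=snap('wrist','w3')
c=im[140:260,240:400][:,:,::-1]; cv2.imwrite('pics/w3c.png',cv2.resize(c,None,fx=5,fy=5,interpolation=cv2.INTER_CUBIC))
E
```

```text
[ 0.5326 -0.2509  0.4025] [ 3.1389 -0.0039  0.0065] 0.05621968746929813
d [ 0.0313 -0.0299  0.5651] r [ 0.0017 -0.0025 -0.0047]
```

View pics/w3c.png

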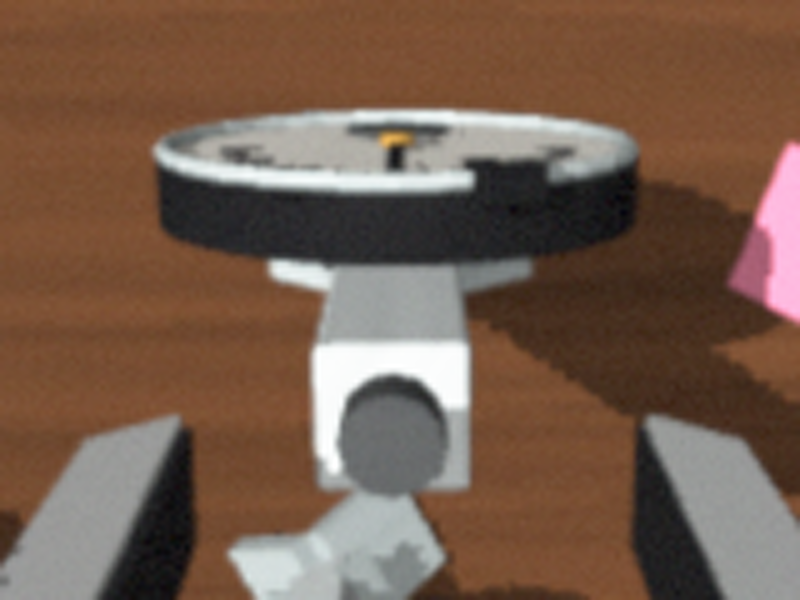

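Emit:
move_arm(
  increments=[
    [[0.6, 0.03, -0.03, 0.15, 0, 0, -0.004], [0.6, 0.03, -0.03, 0.35, 0, 0, -0.004], [0.6, 0.03, -0.03, 0.5, 0, 0, -0.004], [0.6, 0.03, -0.03, 0.55, 0, 0, -0.004], [0.6, 0.03, -0.03, 0.55, 0, 0, -0.004], [0.6, 0.03, -0.03, 0.55, 0, 0, -0.004]],
  ],
)

```text
time: 2.55
tool_pos: [0.5359, -0.2471, 0.3459]
ee_rot: [3.141, -0.001, 0.014]
wrist_force: [-0.4, -0.6, -0.2]
width: 0.0562
```

```bash
python3 - <<'E'
from h import *
print(T()[0],T()[1].as_euler('xyz'),robot.get_obs()['width'])
step([.5359,-.248,.346],down(.8))
im,d,P=snap('wrist','w4')
c=im[140:300,220:420][:,:,::-1]; cv2.imwrite('pics/w4c.png',cv2.resize(c,None,fx=3.75,fy=3.75,interpolation=cv2.INTER_CUBIC))
E
```

```text
[ 0.5359 -0.2471  0.3459] [ 3.1406 -0.0015  0.0138] 0.05616296323213928
d [ 0.0002  0.009  -0.0008] r [ 0.0006 -0.0009 -0.0001]
```

View pics/w4c.png

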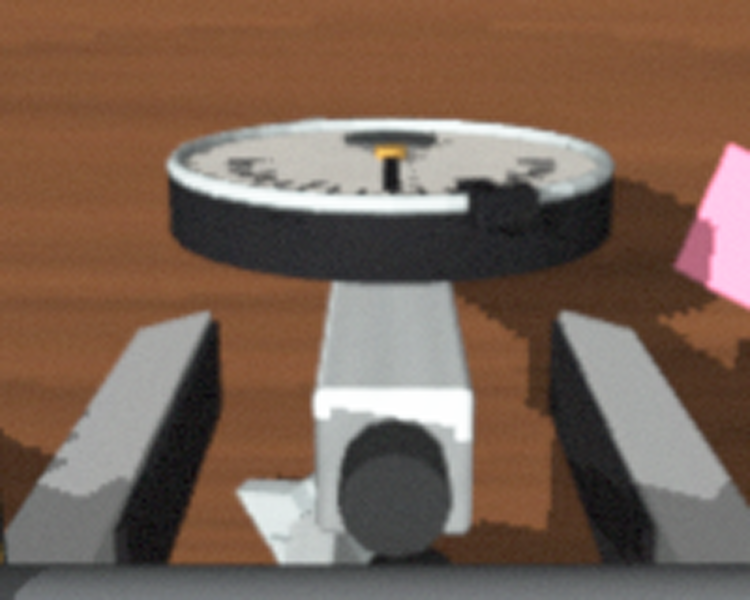

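The stem is centred between the pads, so I close the gripper.

Emit:
move_arm(
  increments=[
    [[0.35, 0, 0, 0, 0, 0, 0], [0.3, 0, 0, 0, 0, 0, 0], [0.26, 0, 0, 0, 0, 0, 0], [0.2, 0, 0, 0, 0, 0, 0], [0.1, 0, 0, 0, 0, 0, 0], [0, 0, 0, 0, 0, 0, 0], [0, 0, 0, 0, 0, 0, 0], [0, 0, 0, 0, 0, 0, 0]],
  ],
)

```text
time: 3.27
tool_pos: [0.5357, -0.2469, 0.3448]
ee_rot: [3.142, -0.0, 0.014]
wrist_force: [-0.9, -0.1, 0.4]
width: 0.0224
```

Emit:
move_arm(
  increments=[
    [[0, 0, 0, -0.1, 0, 0, 0], [0, 0, 0, -0.25, 0, 0, 0], [0, 0, 0, -0.5, 0, 0, 0], [0, 0, 0, -0.75, 0, 0, 0], [0, 0, 0, -1, 0, 0, 0], [0, 0, 0, -1, 0, 0, 0], [0, 0, 0, -1, 0, 0, 0]],
  ],
)

```text
time: 3.85
tool_pos: [0.5358, -0.2469, 0.4455]
ee_rot: [3.14, -0.002, 0.014]
wrist_force: [0.2, -0.9, -5.7]
width: 0.0221
```

```bash
python3 - <<'E'
from h import *
print(T()[0],T()[1].as_euler('xyz'),robot.get_obs()['width'],robot.get_obs()['wrist_force'])
snap('scene','s1'); im,d,P=snap('wrist','w5')
c=im[140:300,220:420][:,:,::-1]; cv2.imwrite('pics/w5c.png',cv2.resize(c,None,fx=3.75,fy=3.75,interpolation=cv2.INTER_CUBIC))
E
```

```text
[ 0.5358 -0.2469  0.4455] [ 3.1404 -0.0019  0.0138] 0.02209357647578557 [ 0.1517 -0.9385 -5.7085]
```

View pics/s1.png

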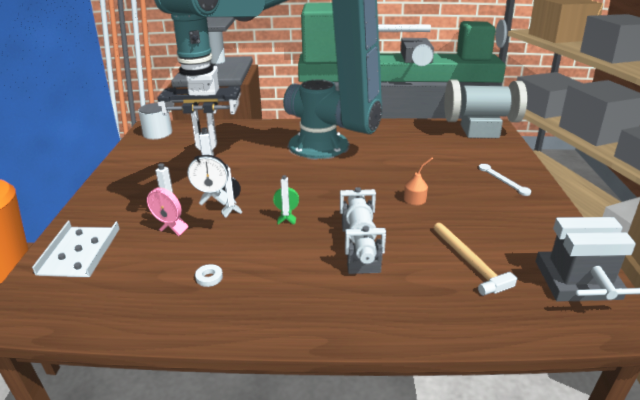

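View pics/w5c.png

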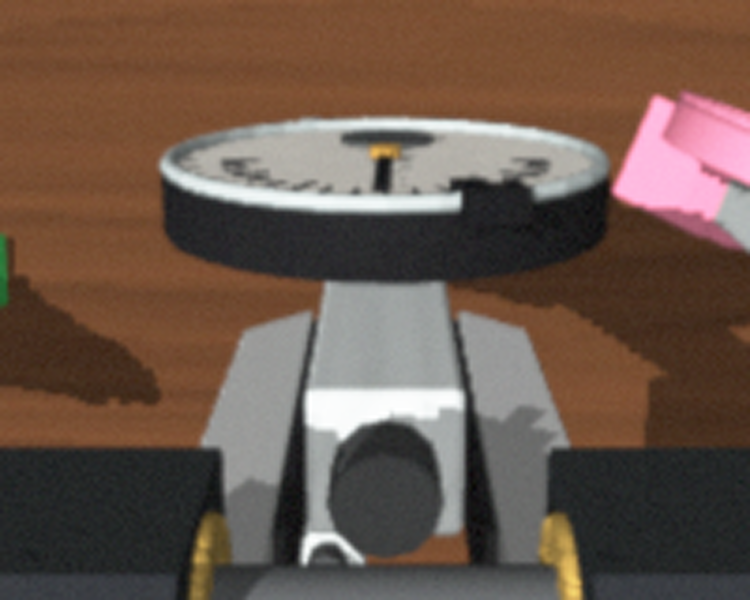

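Emit:
move_arm(
  increments=[
    [[0, 0, -0.1, -0.2, 0, 0, 0], [0, 0, -0.3, -0.45, 0, 0, 0], [0, 0.1, -0.6, -0.65, 0, 0, 0], [0, 0.2, -0.9, -0.65, 0, 0, 0], [0, 0.25, -1, -0.65, 0, 0, 0]],
  ],
)

```text
time: 4.37
tool_pos: [0.56, -0.1432, 0.5092]
ee_rot: [-3.138, -0.0, 0.018]
wrist_force: [-0.7, -0.3, -5.6]
width: 0.022
```

Emit:
move_arm(
  increments=[
    [[0, 0.1, -0.3, 0, 0, 0, 0], [0, 0.2, -0.6, 0, 0, 0, 0], [0, 0.25, -0.9, 0, 0, 0, 0], [0, 0.3, -1, 0, 0, 0, -0.02]],
  ],
)

```text
time: 4.7
tool_pos: [0.5885, -0.0426, 0.5062]
ee_rot: [-3.137, 0.006, 0.051]
wrist_force: [-1.0, 0.2, -4.9]
width: 0.0217
```

```bash
python3 - <<'E'
from h import *
print(T()[0],T()[1].as_euler('xyz'),robot.get_obs()['width'],robot.get_obs()['wrist_force'])
step([.59,.118,.51],down(3.5))
E
```

```text
[ 0.5885 -0.0426  0.5062] [-3.1374  0.0061  0.0507] 0.021732260719860085 [-0.959   0.2087 -4.9294]
d [ 0.0961 -1.6029 -0.0323] r [-0.0027  0.0039 -0.0066]
```

Emit:
move_arm(
  increments=[
    [[0, 0.02, -0.3, 0, 0, 0, -0.006], [0, 0.04, -0.6, 0, 0, 0, -0.006], [0, 0.05, -0.8, 0, 0, 0, -0.006]],
  ],
)

```text
time: 4.95
tool_pos: [0.5897, 0.0359, 0.5063]
ee_rot: [-3.14, 0.006, 0.057]
wrist_force: [0.4, 0.1, -5.7]
width: 0.0221
```

Emit:
move_arm(
  increments=[
    [[0, 0.0, -0.3, 0, 0, 0, 0], [0, 0.04, -0.6, 0, 0, 0, 0], [0, 0.05, -0.75, 0, 0, 0, 0], [0, 0.05, -0.8, 0, 0, 0, 0], [0, 0.05, -0.8, 0, 0, 0, 0], [0, 0.05, -0.8, 0, 0, 0, 0], [0, 0.05, -0.8, 0, 0, 0, 0]],
  ],
)

```text
time: 5.53
tool_pos: [0.5902, 0.1127, 0.5088]
ee_rot: [3.14, 0.001, 0.053]
wrist_force: [-0.2, -0.0, -5.0]
width: 0.0219
```

```bash
python3 - <<'E'
from h import *
print(T()[0],T()[1].as_euler('xyz'),robot.get_obs()['width'],robot.get_obs()['wrist_force'])
for n in('scene','side','wrist'): snap(n,n+'2')
a=np.radians(24); yaw=np.radians(3.5)
J=np.array([.59,.118,.07]); G=Ro.from_euler('z',yaw)*Ro.from_euler('x',-a)   # gauge frame
R=G*Ro.from_euler('x',np.pi)
for h in(.355,.415): print(h); step(J+G.apply([0,0,h]),R); print(J+G.apply([0,0,h]))
E
```

```text
[0.5902 0.1127 0.5088] [3.1404 0.0014 0.0527] 0.021908059855601177 [-0.2044 -0.0365 -4.9719]
0.355
d [-0.0101 -1.4963  1.1523] r [-0.2664  0.0012 -0.0053]
[0.5812 0.2621 0.3943]
0.415
d [-0.0123 -1.7401  0.6041] r [-0.2664  0.0012 -0.0053]
[0.5797 0.2865 0.4491]
```

View pics/wrist2.png

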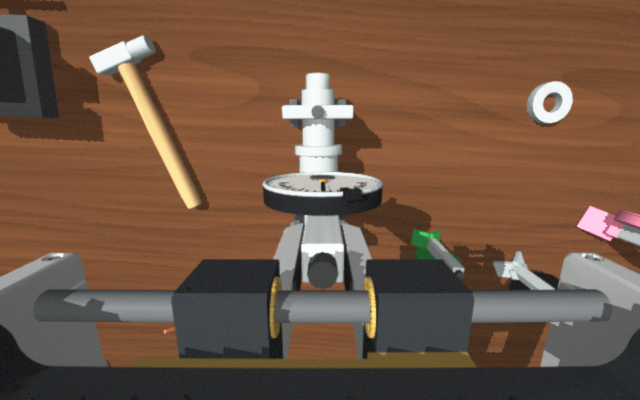

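View pics/scene2.png

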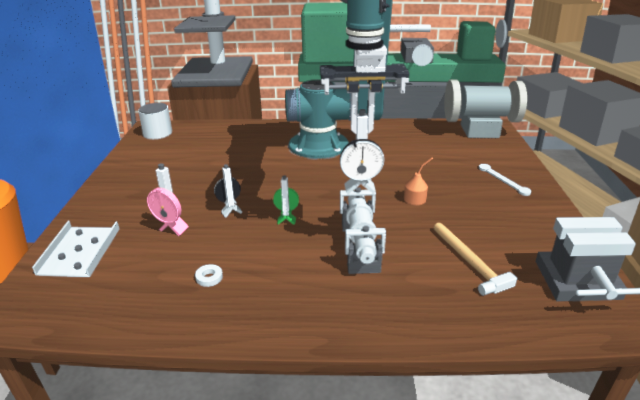

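View pics/side2.png

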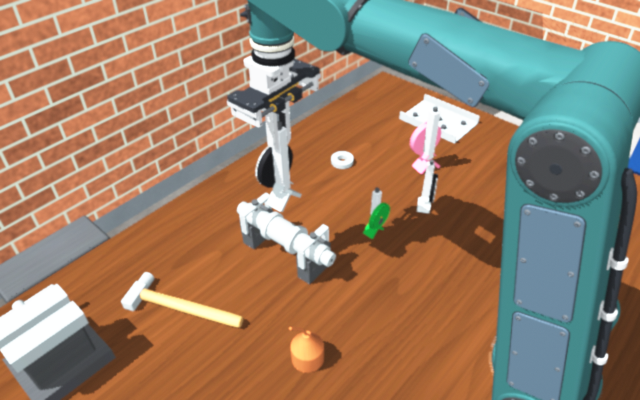

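The gauge hangs upright over the shaft. In the wrist view the far collar is at (319,151) and the shaft end at (317,78). I refine the shaft line from this view.

```bash
python3 - <<'E'
from h import *
X,C,uu,vv=cloud('wrist2')
m=(X[:,0]>.6)&(X[:,0]<.76)&(abs(X[:,1]-.12)<.06)&(X[:,2]>.07)&(X[:,2]<.125)
Y=X[m]
for a in np.arange(.6,.75,.008):
    k=(Y[:,0]>=a)&(Y[:,0]<a+.008); 
    if k.sum()>8:
        q=Y[k]; print(round(a,3),k.sum(),'ymid',(np.percentile(q[:,1],2)+np.percentile(q[:,1],98))/2,'w',np.ptp(np.percentile(q[:,1],[2,98])),'ztop',np.percentile(q[:,2],97))
E
```

```text
0.6 223 ymid 0.11886643416793995 w 0.05067592208158414 ztop 0.09599120111118671
0.608 228 ymid 0.11987127119830723 w 0.05045486161303957 ztop 0.09566522498016158
0.616 223 ymid 0.12245074846178823 w 0.05657719722211321 ztop 0.10125681597432849
0.624 295 ymid 0.12126509334693596 w 0.06037821915581745 ztop 0.10156087210289272
0.632 228 ymid 0.11746957865036672 w 0.04907466103687348 ztop 0.09889282133197631
0.64 197 ymid 0.12111235545998944 w 0.042144963641774794 ztop 0.09125641102434345
0.648 201 ymid 0.12149534534393927 w 0.04209089872630001 ztop 0.09092581777323454
0.656 254 ymid 0.12399140998714961 w 0.07074641515339537 ztop 0.09096351191068663
0.664 414 ymid 0.12507155015359644 w 0.07911891890325339 ztop 0.11621104983786337
0.672 486 ymid 0.12347670645482747 w 0.08503016786486689 ztop 0.1169281681898505
0.68 311 ymid 0.12132722474705528 w 0.0796743970903688 ztop 0.11620116374990955
0.688 273 ymid 0.12288790704195421 w 0.07107023922678829 ztop 0.09071272689634022
0.696 206 ymid 0.12447772466297363 w 0.04199718399948403 ztop 0.09108754006417592
0.704 151 ymid 0.1244520873199599 w 0.033121966970226874 ztop 0.08519084685026193
0.712 157 ymid 0.1261298068451689 w 0.030237555017572776 ztop 0.08467233372145401
0.72 68 ymid 0.1261437973757961 w 0.029593213994301412 ztop 0.08446433976636822
```

Emit:
move_arm(
  increments=[
    [[0, 0, -0.2, 0.0, -0.03, 0, 0], [0, 0, -0.48, 0.04, -0.07, 0, 0], [0, 0, -0.75, 0.08, -0.1, 0, -0.003], [0, 0, -0.95, 0.13, -0.133, 0, -0.003], [0, 0, -0.95, 0.13, -0.133, 0, -0.003], [0, 0, -0.95, 0.13, -0.133, 0, -0.003]],
  ],
)

```text
time: 6.18
tool_pos: [0.5848, 0.2095, 0.4959]
ee_rot: [2.933, 0.002, 0.061]
wrist_force: [-0.5, -0.4, -4.7]
width: 0.0218
```

```bash
cat >> h.py <<'E'
J=np.array([.59,.1182,.07])
def lean(deg,h,yawd=3.5,dy=0,cur=None):
    G=Ro.from_euler('z',np.radians(yawd))*Ro.from_euler('x',-np.radians(deg))
    p=J+G.apply([0,dy,h]); print('target',p); return step(p,G*Ro.from_euler('x',np.pi),cur)
def st(h0=.355):
    p,R=T(); o=robot.get_obs(); G=R*Ro.from_euler('x',-np.pi); Gz=Ro.from_euler('z',np.radians(3.5))
    e=(Gz.inv()*G).as_euler('xyz',degrees=True); v=Gz.inv().apply(p+G.apply([0,0,-h0])-J)
    print('lean',-e[0],'pitch',e[1],'dyaw',e[2],'| v_centre rel journal(shaft axes) mm',v*1e3,'F',np.round(o['wrist_force'],2),'M',np.round(o['wrist_torque'],2),'w',o['width'],'t',o['time'])
E
python3 - <<'E'
from h import *
st(); lean(24,.42)
E
```

```text
lean 11.945703932814299 pitch 0.10755046288095708 dyaw -0.017581283063187167 | v_centre rel journal(shaft axes) mm [-0.2482 17.9905 78.5895] F [-0.48 -0.45 -4.75] M [ 0.33  0.05 -0.02] w 0.021799576986727336 t 6.1833
target [0.5796 0.2887 0.4537]
d [-0.0037 -0.8638  0.2487] r [-0.1339  0.0012  0.0002]
```

Emit:
move_arm(
  increments=[
    [[0, 0, -0.2, 0.05, -0.03, 0, 0], [0, 0, -0.45, 0.1, -0.07, 0, 0], [0, 0, -0.7, 0.18, -0.1, 0, 0], [0, 0, -0.86, 0.25, -0.134, 0, 0], [0, 0, -0.86, 0.25, -0.134, 0, 0], [0, 0, -0.86, 0.25, -0.134, 0, 0], [0, 0, -0.86, 0.25, -0.134, 0, 0], [0, 0, -0.86, 0.25, -0.134, 0, 0]],
  ],
)

```text
time: 6.85
tool_pos: [0.5805, 0.2857, 0.4565]
ee_rot: [2.724, -0.003, 0.057]
wrist_force: [0.5, -0.2, -4.3]
width: 0.0217
```

Emit:
move_arm(
  increments=[
    [[0, 0, 0, 0, 0, 0, 0], [0, 0, 0, 0, 0, 0, 0], [0, 0, 0, 0, 0, 0, 0], [0, 0, 0, 0, 0, 0, 0], [0, 0, 0, 0, 0, 0, 0], [0, 0, 0, 0, 0, 0, 0], [0, 0, 0, 0, 0, 0, 0], [0, 0, 0, 0, 0, 0, 0]],
  ],
)

```text
time: 7.52
tool_pos: [0.5801, 0.2879, 0.4542]
ee_rot: [2.722, 0.001, 0.059]
wrist_force: [0.8, -0.2, -6.0]
width: 0.0219
```

```bash
cat >> h.py <<'E'
def dialpic(f,name,h=.355):
    # rectify dial from picture f using present tool pose; gauge upright coords (y right, z up)
    im,d,P=load(f); p,R=T(); G=R*Ro.from_euler('x',-np.pi)
    N=560; g=np.linspace(-.055,.055,N); yy,zz=np.meshgrid(g,g[::-1])
    L=np.stack([0*yy+.025,yy,zz-(h-.010)+.088],-1).reshape(-1,3)
    uv=proj(P,p+G.apply(L)).reshape(N,N,2).astype(np.float32)
    o=cv2.remap(im,uv[...,0],uv[...,1],cv2.INTER_CUBIC); cv2.imwrite('pics/'+name+'.png',o[:,:,::-1])
E
python3 - <<'E'
from h import *
st()
snap('scene','s3'); dialpic('s3','dial3')
im,d,P=snap('wrist','w6'); 
c=im[130:260,220:420][:,:,::-1]; cv2.imwrite('pics/w6c.png',cv2.resize(c,None,fx=4,fy=4,interpolation=cv2.INTER_CUBIC))
im,d,P=load('s3'); c=im[130:230,330:430][:,:,::-1]; cv2.imwrite('pics/s3c.png',cv2.resize(c,None,fx=6,fy=6,interpolation=cv2.INTER_CUBIC))
E
```

```text
lean 24.035153596540486 pitch 0.03454682802589492 dyaw -0.09633815961123234 | v_centre rel journal(shaft axes) mm [ 0.009  25.3605 60.0246] F [ 0.84 -0.17 -6.  ] M [0.78 0.05 0.06] w 0.021853979033595605 t 7.5167
```

View pics/dial3.png

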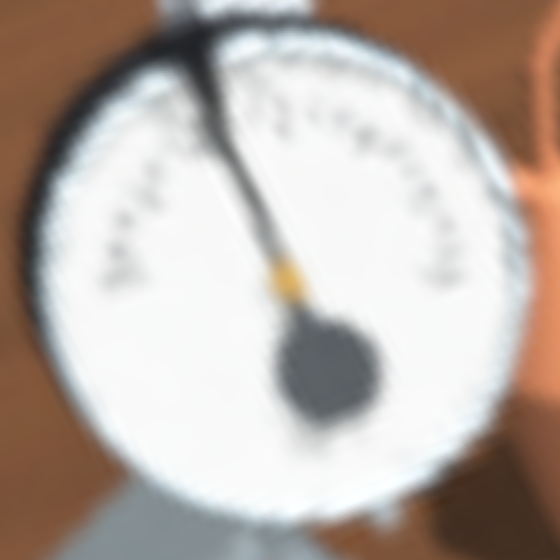

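View pics/w6c.png

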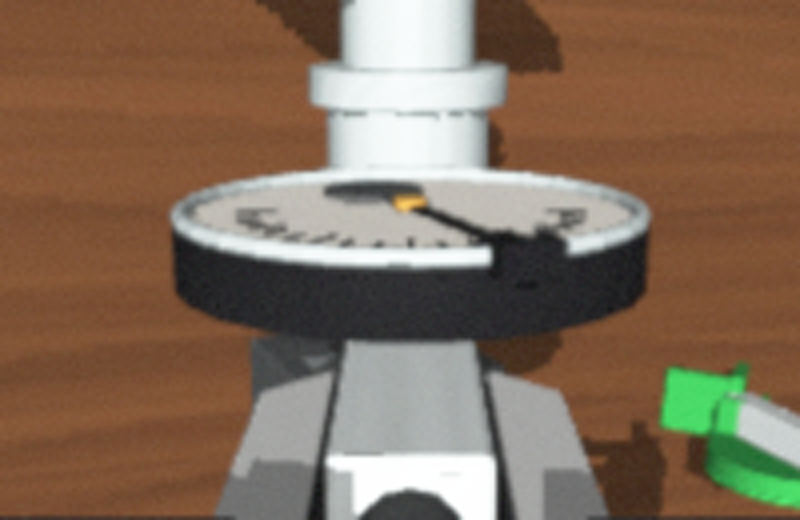

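View pics/s3c.png

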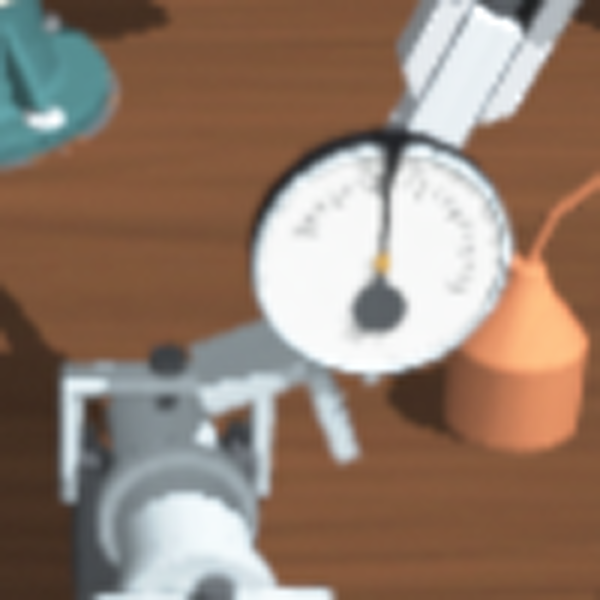

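```bash
python3 - <<'E'
from h import *
# tool pose for wrist pics: use present pose for w6
im,d,P=load('w6'); p,R=T(); G=R*Ro.from_euler('x',-np.pi)
def pt(x,r,a): a=np.radians(a); return p+G.apply([x,-r*np.sin(a),-.345+.088+r*np.cos(a)])
print('hub',proj(P,pt(.0315,0,0)),'rim L/R',proj(P,[pt(.0315,.048,90),pt(.0315,.048,-90),pt(.0315,.048,0)]))
for a in(18,20,22,24,26):
    out=[]
    for r in(.0375,.048):
        for x in (.027,.033):
            # edges +-3mm
            e=np.degrees(3/ (r*1e3)); out+=[proj(P,[pt(x,r,a-e),pt(x,r,a+e)]).round(1).tolist()]
    print(a,out)
for a in (22,23,24,25): print('needle',a,proj(P,[pt(.028,.037,a),pt(.028,.02,a)]).round(1).tolist())
big=cv2.resize(im[170:215,270:390][:,:,::-1],None,fx=6.5,fy=6.5,interpolation=cv2.INTER_CUBIC); cv2.imwrite('pics/w6d.png',big)
im,d,P=load('scene0'); big=cv2.resize(im[182:240,188:242][:,:,::-1],None,fx=10,fy=10,interpolation=cv2.INTER_CUBIC); cv2.imwrite('pics/s0d.png',big)
E
```

```text
hub [[323.8796 174.0578]] rim L/R [[383.6402 174.0932]
 [264.1284 174.0503]
 [324.2249 186.0256]]
18 [[[336.8, 189.1], [344.9, 188.5]], [[336.9, 180.5], [345.0, 180.0]], [[342.5, 192.3], [350.9, 191.7]], [[342.6, 183.3], [351.1, 182.8]]]
20 [[[338.6, 189.0], [346.5, 188.4]], [[338.7, 180.4], [346.7, 179.9]], [[344.9, 192.2], [353.2, 191.5]], [[345.1, 183.2], [353.4, 182.6]]]
22 [[[340.4, 188.9], [348.2, 188.2]], [[340.5, 180.3], [348.4, 179.7]], [[347.3, 192.0], [355.3, 191.3]], [[347.4, 183.0], [355.6, 182.4]]]
24 [[[342.2, 188.8], [349.8, 188.0]], [[342.3, 180.2], [350.0, 179.6]], [[349.6, 191.8], [357.5, 191.0]], [[349.8, 182.9], [357.7, 182.2]]]
26 [[[343.9, 188.6], [351.3, 187.8]], [[344.0, 180.1], [351.5, 179.4]], [[351.9, 191.6], [359.5, 190.8]], [[352.1, 182.7], [359.8, 181.9]]]
needle 22 [[344.1, 187.0], [334.0, 182.7]]
needle 23 [[344.9, 187.0], [334.5, 182.7]]
needle 24 [[345.8, 186.9], [334.9, 182.7]]
needle 25 [[346.6, 186.8], [335.3, 182.6]]
```

View pics/w6d.png

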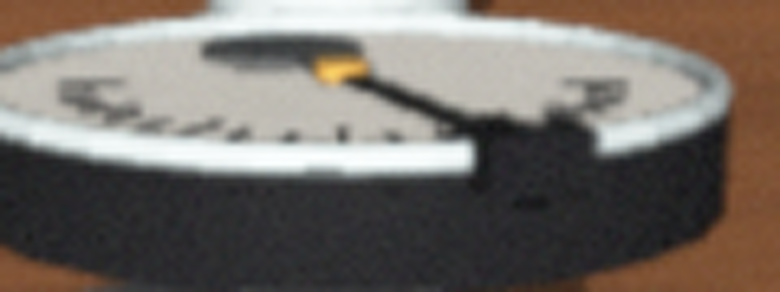

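View pics/s0d.png

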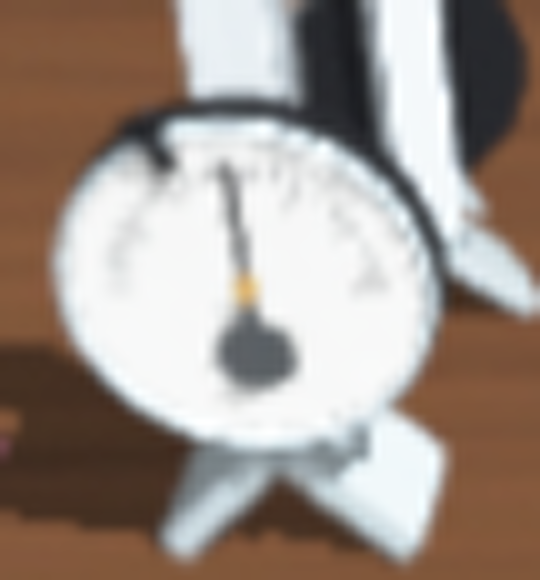

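```bash
python3 - <<'E'
from h import *
rows=[]
for f,(x0,y0,w,h) in (('w6',(325,165,50,42)),('w5',(330,178,50,42)),('s3',(370,148,50,42)),('scene2',(338,138,50,42))):
    im,d,P=load(f); c=im[y0:y0+h,x0:x0+w].astype(float)
    c=255*(np.clip(c/255,0,1))**.5
    rows.append(cv2.resize(c.astype(np.uint8)[:,:,::-1],(395,295),interpolation=cv2.INTER_NEAREST))
cv2.imwrite('pics/tabs.png',np.vstack([np.hstack(rows[:2]),np.hstack(rows[2:])]))
E
```

```text
(no output)
```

View pics/tabs.png

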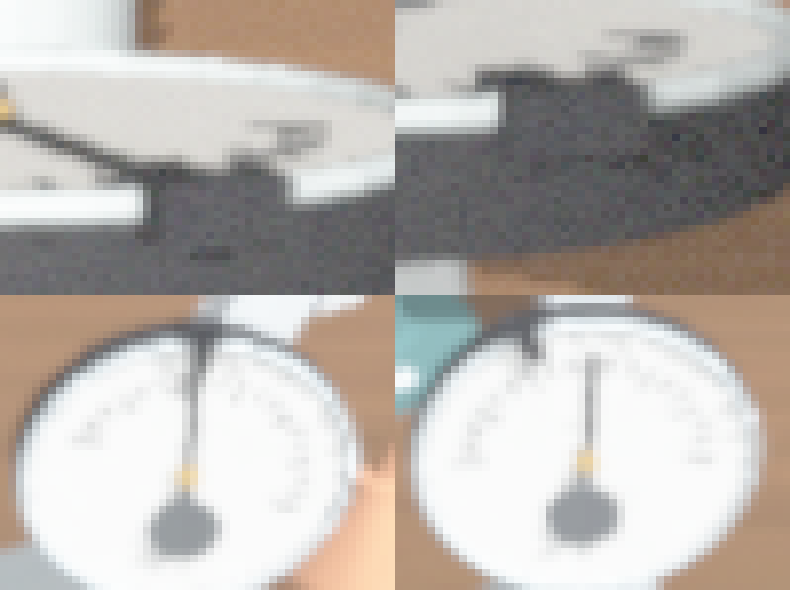

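```bash
cat > ov.py <<'E'
from h import *
def overlay(f,pose,a_list,x0,y0,w,h,S,off=(0,0,0),xf=.028,x1=.030,ro=.048,circ=((.048,.0185),(.048,.028)),rv=0):
    im,d,P=load(f); p,R=pose; G=R*Ro.from_euler('x',-np.pi)
    def pt(x,r,a,t=0):
        a=np.radians(a); return p+G.apply([x+off[0],-r*np.sin(a)-t*np.cos(a)+off[1],-.345+.088+r*np.cos(a)-t*np.sin(a)+off[2]])
    b=cv2.resize(im[y0:y0+h,x0:x0+w][:,:,::-1],None,fx=S,fy=S,interpolation=cv2.INTER_CUBIC)
    tf=lambda X:(((proj(P,X)-[x0,y0])+.5)*S).astype(int)
    for r,x in circ: cv2.polylines(b,[tf(np.array([pt(x,r,t) for t in range(0,360,4)]))],True,(255,0,0),1)
    cols=[(0,0,255),(0,200,0),(255,0,255)]
    for a,c in zip(a_list,cols):
        for x in (xf,x1): cv2.polylines(b,[tf(np.array([pt(x,.0375,a,.003),pt(x,.0375,a,-.003),pt(x,ro,a,-.003),pt(x,ro,a,.003)]))],True,c,1)
    cv2.polylines(b,[tf(np.array([pt(.028,0,rv),pt(.028,.037,rv)]))],False,(0,200,255),1)
    return b
E
python3 - <<'E'
from ov import *
now=T()
p5=(np.array([.5358,-.2469,.4455]),Ro.from_euler('xyz',[3.1404,-.0019,.0138]))
p4=(np.array([.5359,-.2471,.3459-.001]),Ro.from_euler('xyz',[3.1406,-.0015,.0138]))
b=[overlay('w6',now,[20,24],260,165,130,50,6,rv=24),overlay('w5',p5,[20,24],260,165,130,50,6)]
cv2.imwrite('pics/ovw.png',np.vstack(b))
c=[overlay('s3',now,[20,24],368,150,48,48,8,rv=24),overlay('scene0',p4,[20,24],190,182,48,48,8)]
cv2.imwrite('pics/ovs.png',np.hstack(c))
E
```

```text
(no output)
```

View pics/ovw.png

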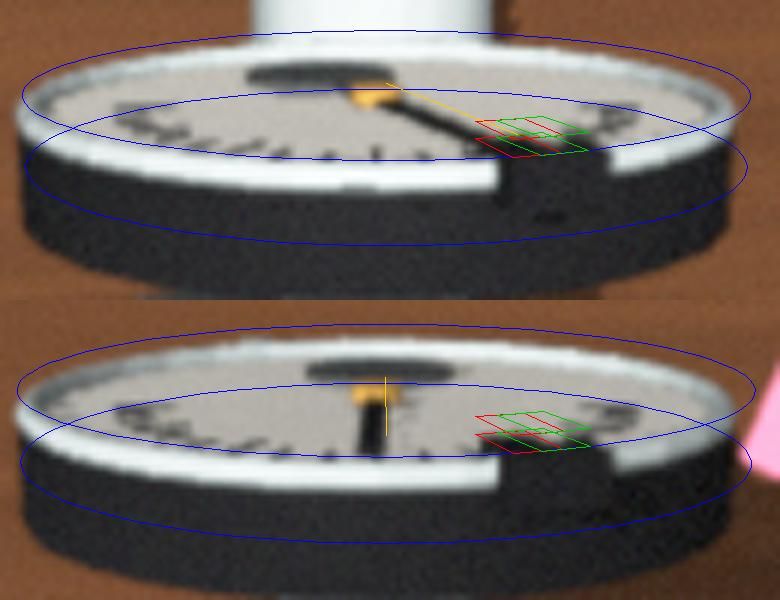

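View pics/ovs.png

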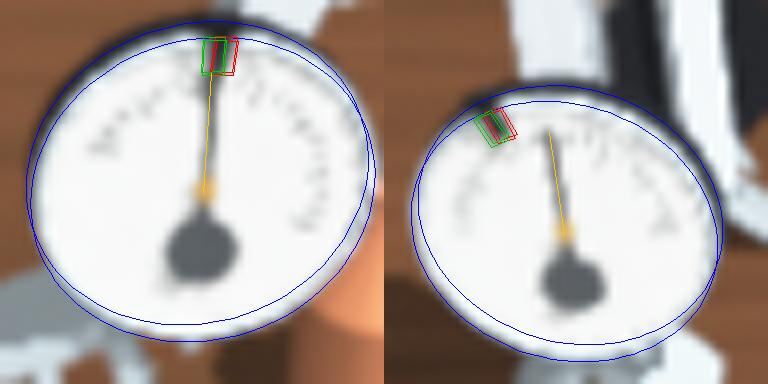

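```bash
python3 - <<'E'
from ov import *
now=T()
p5=(np.array([.5358,-.2469,.4455]),Ro.from_euler('xyz',[3.1404,-.0019,.0138]))
p4=(np.array([.5359,-.2471,.3459-.001]),Ro.from_euler('xyz',[3.1406,-.0015,.0138]))
o=(-.0035,.0009,.00)
kw=dict(off=o,xf=.024,x1=.028,ro=.049,circ=((.048,.0145),(.048,.0275),(.0375,.025)))
b=[overlay('w6',now,[20,23.5],260,165,130,50,6,rv=24,**kw),overlay('w5',p5,[20,23.5],260,165,130,50,6,**kw)]
cv2.imwrite('pics/ovw.png',np.vstack(b))
kw=dict(off=(0,.0005,-.001),xf=.025,x1=.029,ro=.049,circ=())
c=[overlay('s3',now,[20,23.5],380,150,30,30,13,rv=24,**kw),overlay('scene0',p4,[20,23.5],195,186,30,30,13,**kw)]
cv2.imwrite('pics/ovs.png',np.hstack(c))
E
```

```text
(no output)
```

View pics/ovw.png

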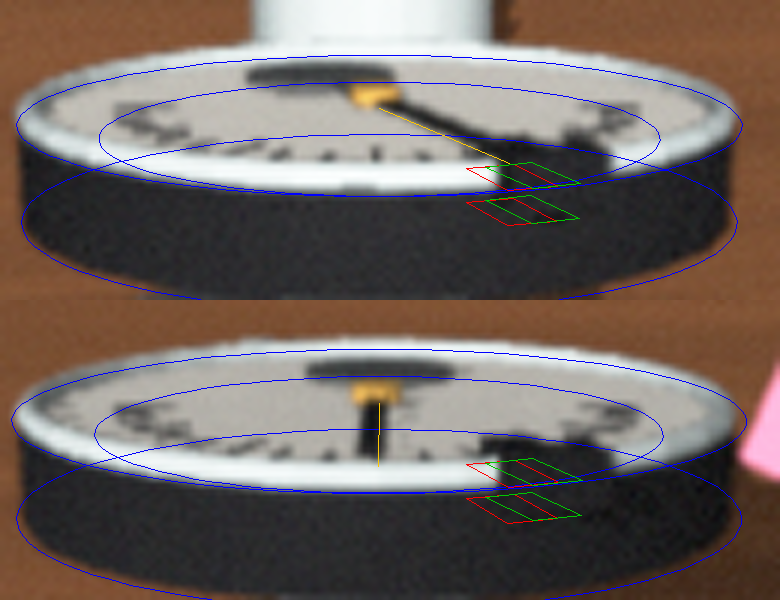

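View pics/ovs.png

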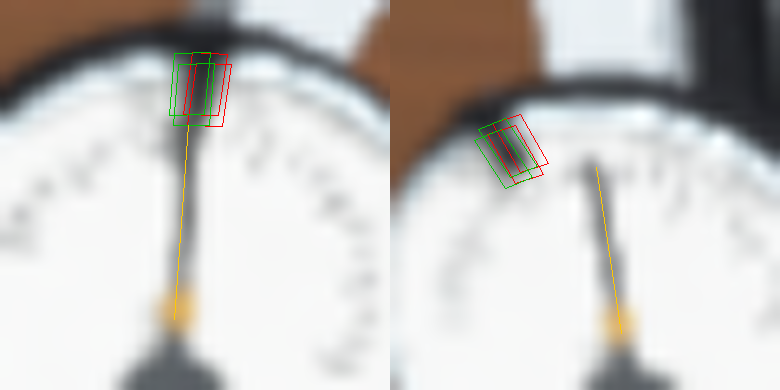

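```bash
python3 - <<'E'
from h import *
rows=[]
for f,y0 in(('w3',160),('w4',168)):
    im,d,P=load(f); b=cv2.resize(im[y0:y0+32,255:395][:,:,::-1],None,fx=5.6,fy=9,interpolation=cv2.INTER_NEAREST)
    rows.append((255*(b/255.)**.6).astype(np.uint8))
cv2.imwrite('pics/w34.png',np.vstack(rows))
im,d,P=load('w4'); g=cv2.cvtColor(im,cv2.COLOR_RGB2GRAY)
for r in range(176,200): print(r,g[r,318:328],'|',g[r,335:372])
E
```

```text
176 [70 70 71 68 65 65 67 67 67 69] | [103 149 189 194 192 194 196 195 197 197 198 199 201 203 203 205 205 211
 218 219 223 224 225 222 229 234 236 239 238 238 235 229 225 212 200 192
 175]
177 [69 72 73 73 73 69 70 70 71 74] | [ 81 133 181 167 165 176 190 194 195 194 194 195 196 196 195 197 194 196
 195 194 195 198 198 197 205 213 216 219 223 225 226 225 227 228 227 227
 215]
178 [101  96 103 101 100 103  99  99  99  96] | [121 146 164 176 175 183 191 194 192 192 195 196 193 192 193 195 194 197
 195 194 194 194 195 192 195 193 192 198 201 202 203 205 205 210 214 214
 200]
179 [128 129 140 153 146 145 141 139 130 124] | [169 177 180 188 192 192 193 193 194 192 192 191 196 196 194 193 192 194
 195 195 195 194 197 193 195 196 195 193 195 196 194 194 194 194 199 196
 180]
180 [164 150 172 198 196 191 188 173 155 136] | [193 193 190 193 195 195 193 192 192 191 194 190 193 192 194 194 194 195
 193 192 192 195 197 193 196 192 193 194 196 193 194 193 192 195 192 190
 189]
181 [185 178 190 194 167 147 142 131 137 135] | [194 195 192 194 192 194 195 191 191 193 191 193 194 196 192 195 196 196
[... 2845 characters left out ...]
  36  30  28  28  25  30  28
  29]
196 [173 172 180 183 185 188 187 181 179 176] | [161 161 157 153 145 138 135 131 123  88  45  37  41  40  43  40  34  37
  42  38  32  38  40  38  38  40  38  42  38  24  20  21  24  25  26  28
  28]
197 [ 81  87  97  97  94 100  99  99  95  92] | [73 72 74 73 66 62 57 59 55 42 33 33 45 48 36 37 33 40 41 34 36 42 36 39
 40 43 42 33 29 27 32 27 23 32 26 26 28]
198 [50 55 52 55 53 56 53 57 53 53] | [47 45 48 44 36 42 46 43 40 35 35 32 42 44 33 32 40 38 43 40 44 41 35 36
 37 38 37 33 32 31 17 26 29 25 30 31 33]
199 [50 48 49 48 45 48 50 46 46 48] | [43 44 45 47 47 46 42 39 36 36 35 32 41 44 42 39 36 38 44 35 35 38 28 36
 33 36 31 29 29 27 20 15 25 26 27 29 35]
```

View pics/w34.png

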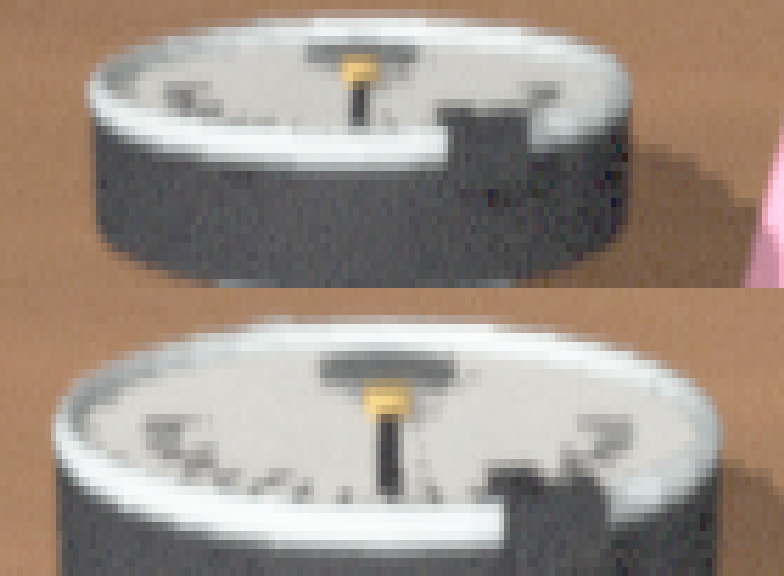

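```bash
python3 - <<'E'
from h import *
st(); lean(23.3,.370)
E
```

```text
lean 24.039019271805465 pitch 0.03906429827821809 dyaw -0.09603622508499891 | v_centre rel journal(shaft axes) mm [-0.0233 25.3533 60.0213] F [-0.67  0.07 -4.6 ] M [ 0.78  0.12 -0.01] w 0.0217648320021885 t 7.6167
target [0.5811 0.2643 0.4098]
d [-0.0037  0.0348  0.5017] r [ 0.0082  0.0008 -0.0008]
```

Emit:
move_arm(
  increments=[
    [[0, 0, 0.01, 0.1, 0.004, 0, -0.001], [0, 0, 0.03, 0.25, 0.008, 0, -0.001], [0, 0, 0.035, 0.4, 0.008, 0, -0.001], [0, 0, 0.035, 0.5, 0.008, 0, -0.001], [0, 0, 0.035, 0.5, 0.008, 0, -0.001], [0, 0, 0.035, 0.5, 0.008, 0, -0.001], [0, 0, 0.035, 0.5, 0.008, 0, -0.001], [0, 0, 0.035, 0.5, 0.008, 0, -0.001]],
  ],
)

```text
time: 8.28
tool_pos: [0.5815, 0.2646, 0.4115]
ee_rot: [2.735, -0.001, 0.061]
wrist_force: [0.1, 0.6, -5.1]
width: 0.0216
```

```bash
python3 - <<'E'
from h import *
st(); lean(23.3,.360)
for n in('side','scene','wrist'): snap(n,n+'4')
im,d,P=load('side4'); a=cv2.resize(im[150:290,220:360][:,:,::-1],None,fx=2.8,fy=2.8,interpolation=cv2.INTER_CUBIC)
im,d,P=load('scene4'); b=cv2.resize(im[150:290,320:460][:,:,::-1],None,fx=2.8,fy=2.8,interpolation=cv2.INTER_CUBIC)
cv2.imwrite('pics/m4.png',np.hstack([a,b]))
E
```

```text
lean 23.271091616389505 pitch -0.06408964686480575 dyaw -0.0006500179167787692 | v_centre rel journal(shaft axes) mm [ 0.8203  6.3926 15.3354] F [ 0.1   0.58 -5.09] M [ 0.68  0.07 -0.  ] w 0.02162487758610451 t 8.2833
target [0.5813 0.2603 0.4006]
d [-0.0047 -0.0037  0.1161] r [-0.0003 -0.0007 -0.0003]
```

View pics/m4.png

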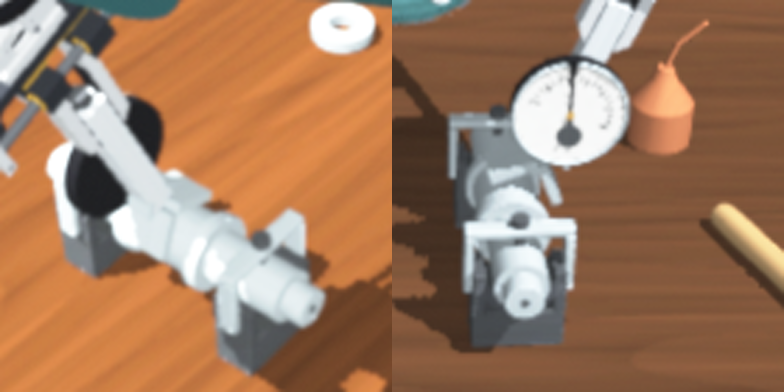

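View pics/wrist4.png

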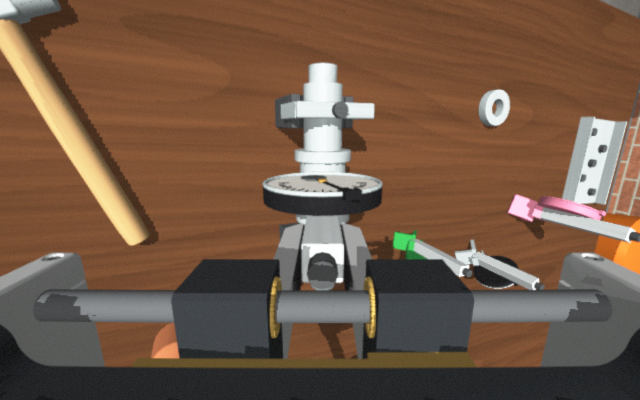

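The V is straddling the journal about 16 mm above its seat. Now a slow approach.

Emit:
move_arm(
  increments=[
    [[0, 0, 0, 0.03, 0, 0, 0], [0, 0, 0, 0.06, 0, 0, 0], [0, 0, 0, 0.09, 0, 0, 0], [0, 0, 0, 0.11, 0, 0, 0], [0, 0, 0, 0.115, 0, 0, 0], [0, 0, 0, 0.115, 0, 0, 0]],
  ],
)

```text
time: 8.93
tool_pos: [0.5817, 0.2595, 0.399]
ee_rot: [2.734, 0.002, 0.06]
wrist_force: [-0.3, 0.7, -4.3]
width: 0.0218
```

```bash
python3 - <<'E'
from h import *
st(); lean(23.3,.355)
E
```

```text
lean 23.33209876544626 pitch 0.11149850931536362 dyaw -0.036276245193955815 | v_centre rel journal(shaft axes) mm [-0.3583  0.9875  3.0619] F [-0.26  0.75 -4.27] M [ 0.75  0.13 -0.07] w 0.021802259571874837 t 8.9333
target [0.5814 0.2584 0.396 ]
d [-0.0036 -0.0011  0.032 ] r [0.0004 0.0013 0.0001]
```

Emit:
move_arm(
  increments=[
    [[0, 0, 0, 0.008, 0, 0, 0], [0, 0, 0, 0.015, 0, 0, 0], [0, 0, 0, 0.02, 0, 0, 0], [0, 0, 0, 0.02, 0, 0, 0]],
  ],
)

```text
time: 9.27
tool_pos: [0.5818, 0.2589, 0.3977]
ee_rot: [2.735, 0.001, 0.061]
wrist_force: [-0.6, 0.0, -5.7]
width: 0.0218
```

Emit:
move_arm(
  increments=[
    [[0, 0, 0, 0.005, 0, 0, 0], [0, 0, 0, 0.01, 0, 0, 0], [0, 0, 0, 0.01, 0, 0, 0], [0, 0, 0, 0.01, 0, 0, 0]],
  ],
)

```text
time: 9.6
tool_pos: [0.5818, 0.2585, 0.3967]
ee_rot: [2.735, 0.001, 0.061]
wrist_force: [-0.5, -0.1, -5.6]
width: 0.0218
```

```bash
python3 - <<'E'
from h import *
st(); lean(23.3,.355)
E
```

```text
lean 23.316995254405743 pitch 0.06821746705031435 dyaw -0.02419686697622254 | v_centre rel journal(shaft axes) mm [-0.0905  0.0265  0.7335] F [-0.48 -0.09 -5.59] M [0.74 0.05 0.02] w 0.0217508135855783 t 9.6
target [0.5814 0.2584 0.396 ]
d [-0.0036 -0.0016  0.0068] r [0.0002 0.0008 0.0001]
```

Emit:
move_arm(
  increments=[
    [[0, 0, 0, 0.005, 0, 0, 0], [0, 0, 0, 0.01, 0, 0, 0], [0, 0, 0, 0.01, 0, 0, 0], [0, 0, 0, 0.01, 0, 0, 0]],
  ],
)

```text
time: 9.93
tool_pos: [0.5818, 0.2581, 0.3961]
ee_rot: [2.735, 0.001, 0.061]
wrist_force: [-1.5, 1.3, -4.0]
width: 0.0214
```

```bash
python3 - <<'E'
from h import *
st()
E
```

```text
lean 23.310375211739558 pitch 0.03910382413081328 dyaw -0.026579286369672373 | v_centre rel journal(shaft axes) mm [ 0.0572 -0.3125  0.1243] F [-1.48  1.32 -4.02] M [0.7  0.13 0.  ] w 0.02143479157388329 t 9.9333
```

Emit:
move_arm(
  increments=[
    [[0, 0, 0, 0.005, 0, 0, 0], [0, 0, 0, 0.01, 0, 0, 0], [0, 0, 0, 0.01, 0, 0, 0], [0, 0, 0, 0.01, 0, 0, 0]],
  ],
)

```text
time: 10.27
tool_pos: [0.5816, 0.2579, 0.3961]
ee_rot: [2.735, -0.0, 0.061]
wrist_force: [-1.6, 2.5, 1.7]
width: 0.0221
```

```bash
python3 - <<'E'
from h import *
st()
E
```

```text
lean 23.28030221576064 pitch -0.013092687641709845 dyaw -0.017888633899248576 | v_centre rel journal(shaft axes) mm [ 0.1915 -0.3493  0.0241] F [-1.59  2.47  1.68] M [ 0.55  0.45 -0.14] w 0.022066969825833053 t 10.2667
```

Contact is balanced: about 7 N along the stem and about 0 N sideways, so both jaws are bearing. I let the needle settle.

Emit:
move_arm(
  increments=[
    [[0, 0, 0, 0, 0, 0, 0], [0, 0, 0, 0, 0, 0, 0], [0, 0, 0, 0, 0, 0, 0], [0, 0, 0, 0, 0, 0, 0], [0, 0, 0, 0, 0, 0, 0], [0, 0, 0, 0, 0, 0, 0], [0, 0, 0, 0, 0, 0, 0], [0, 0, 0, 0, 0, 0, 0]],
  ],
)

```text
time: 10.93
tool_pos: [0.5817, 0.2579, 0.3961]
ee_rot: [2.735, -0.0, 0.061]
wrist_force: [-2.2, 4.2, 6.2]
width: 0.0217
```

```bash
python3 - <<'E'
from ov import *
st()
for n in('side','scene','wrist'): snap(n,n+'5'); st()
im,d,P=load('side5'); a=cv2.resize(im[160:260,220:320][:,:,::-1],None,fx=3.9,fy=3.9,interpolation=cv2.INTER_CUBIC)
im,d,P=load('scene5'); b=cv2.resize(im[160:260,320:420][:,:,::-1],None,fx=3.9,fy=3.9,interpolation=cv2.INTER_CUBIC)
cv2.imwrite('pics/m5.png',np.hstack([a,b]))
im,d,P=load('wrist5'); a=cv2.resize(im[165:215,260:390][:,:,::-1],None,fx=6,fy=6,interpolation=cv2.INTER_CUBIC)
cv2.imwrite('pics/m5w.png',a)
uv=proj(P,J); im,d,P=load('scene5'); print(proj(P,J+[.0,0,.1]))
cv2.imwrite('pics/m5s.png',cv2.resize(im[166:216,352:402][:,:,::-1],None,fx=11,fy=11,interpolation=cv2.INTER_CUBIC))
E
```

```text
lean 23.278879091864084 pitch -0.014913924206608408 dyaw -0.016081192690127147 | v_centre rel journal(shaft axes) mm [ 0.2571 -0.3202 -0.0228] F [-2.18  4.19  6.18] M [ 0.63  0.6  -0.22] w 0.02174834904009586 t 10.9333
lean 23.277689971314096 pitch -0.019154748533226174 dyaw -0.01622365118812872 | v_centre rel journal(shaft axes) mm [ 0.2967 -0.3324 -0.0009] F [-3.23  4.33  5.72] M [ 0.62  0.57 -0.28] w 0.02199621826573551 t 10.9833
lean 23.278612649458108 pitch -0.018561522138299504 dyaw -0.018475294130051712 | v_centre rel journal(shaft axes) mm [ 0.2763 -0.3458 -0.002 ] F [-2.66  5.33  5.57] M [ 0.59  0.59 -0.19] w 0.021646638789212275 t 11.0333
lean 23.277455661472796 pitch -0.020010287288258065 dyaw -0.01852036362643241 | v_centre rel journal(shaft axes) mm [ 0.2956 -0.354   0.0143] F [-2.56  4.75  5.39] M [ 0.61  0.54 -0.27] w 0.021708985024247625 t 11.0833
[[361.4701 187.451 ]]
```

View pics/m5.png

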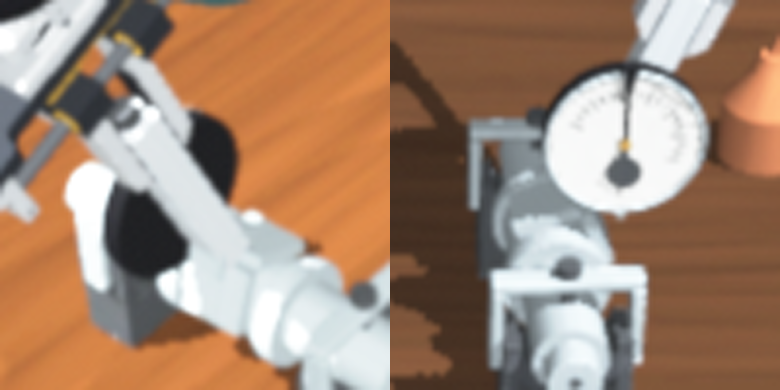

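View pics/m5w.png

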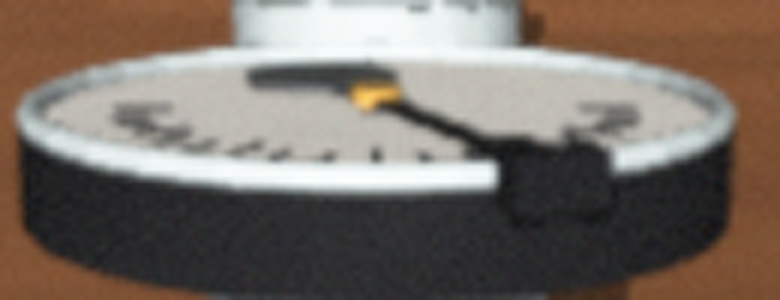

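View pics/m5s.png

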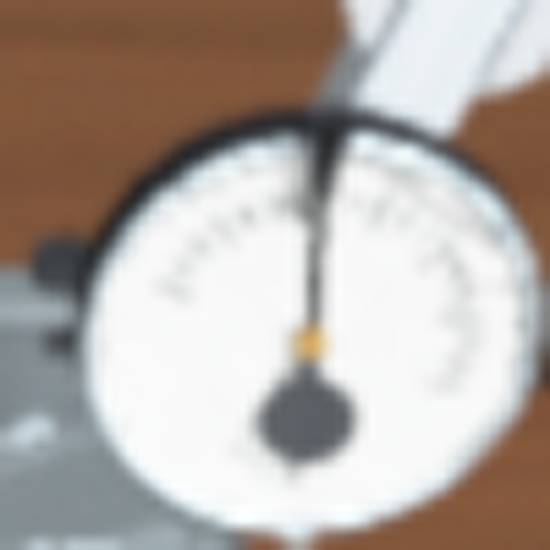

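Emit:
move_arm(
  increments=[
    [[0, 0, 0, -0.003, 0, 0, 0], [0, 0, 0, -0.003, 0, 0, 0], [0, 0, 0, -0.003, 0, 0, 0], [0, 0, 0, -0.003, 0, 0, 0], [0, 0, 0, -0.003, 0, 0, 0], [0, 0, 0, -0.003, 0, 0, 0], [0, 0, 0, -0.003, 0, 0, 0], [0, 0, 0, -0.003, 0, 0, 0]],
  ],
)

```text
time: 11.75
tool_pos: [0.5817, 0.258, 0.396]
ee_rot: [2.735, 0.0, 0.061]
wrist_force: [-2.6, 4.5, 5.3]
width: 0.022
```

```bash
python3 - <<'E'
from h import *
acc=[];F=[]
for i in range(4):
    im,d,P=snap('scene','sc6'if i==0 else None); acc.append(im.astype(float)); F.append(robot.get_obs()['wrist_force'])
st(); print('F mean',np.mean(F,0))
im=np.mean(acc,0).astype(np.float32); p,R=T(); G=R*Ro.from_euler('x',-np.pi)
g=cv2.cvtColor(im,cv2.COLOR_RGB2GRAY)
hs=cv2.cvtColor(im.astype(np.uint8),cv2.COLOR_RGB2HSV); 
def uvp(x,r,a):
    a=np.radians(a); return proj(P,p+G.apply(np.stack([x+0*a,-r*np.sin(a),-.345+.088+r*np.cos(a)],-1)))
hub=uvp(.027,0,np.array([0.]))[0]
y,x=np.mgrid[int(hub[1])-6:int(hub[1])+7,int(hub[0])-6:int(hub[0])+7]
sat=im[y,x,0]-im[y,x,2]; sat[sat<40]=0; hc=np.array([(x*sat).sum(),(y*sat).sum()])/sat.sum(); print('hub pred',hub,'seen',hc)
A=np.arange(8,40,.5)
for r in(12,16,20,24,28,32,36,38,40,42,44):
    uv=(uvp(.027,r/1e3,A)+hc-hub).astype(np.float32)
    v=cv2.remap(g,uv[:,0][None],uv[:,1][None],cv2.INTER_CUBIC)[0]; k=np.clip(230-v,0,None); k[k<.35*k.max()]=0
    print(r,'dark centroid deg',(A*k).sum()/k.sum(),'min',v.min(),'range',A[k>0].min(),A[k>0].max())
E
```

```text
lean 23.28721970729623 pitch -0.004844365516093023 dyaw -0.016793816436015102 | v_centre rel journal(shaft axes) mm [ 0.2815 -0.3293  0.007 ] F [-2.53  3.96  5.03] M [ 0.66  0.51 -0.21] w 0.022126088915374105 t 11.95
F mean [-2.4044  3.7335  5.858 ]
hub pred [379.4694 196.7611] seen [379.8522 196.6891]
12 dark centroid deg 23.842397606777055 min 129.04453 range 15.0 32.5
16 dark centroid deg 24.20178787921853 min 127.541725 range 17.5 30.5
20 dark centroid deg 24.54840427458307 min 141.71039 range 19.0 30.0
24 dark centroid deg 23.784946757393175 min 146.89275 range 18.5 29.0
28 dark centroid deg 24.138129953072703 min 144.31232 range 19.0 29.5
32 dark centroid deg 26.251870005375455 min 126.13057 range 19.5 33.5
36 dark centroid deg 23.510292844800528 min 96.86914 range 19.0 28.5
38 dark centroid deg 23.17713220754744 min 84.334656 range 19.0 27.5
40 dark centroid deg 23.328728221326678 min 69.394905 range 19.0 28.0
42 dark centroid deg 23.29874679076738 min 58.026443 range 18.5 28.5
44 dark centroid deg 22.888604472579935 min 51.250034 range 17.5 28.5
```

```bash
python3 - <<'E'
from h import *
st(); print(robot.close_job())
E
```

```text
lean 23.28721970729623 pitch -0.004844365516093023 dyaw -0.016793816436015102 | v_centre rel journal(shaft axes) mm [ 0.2815 -0.3293  0.007 ] F [-2.53  3.96  5.03] M [ 0.66  0.51 -0.21] w 0.022126088915374105 t 11.95
the job is handed in; nothing more can be done
None
```

I picked up the large white-dial gauge by its stem and carried it upright over the shaft. I then leaned it 23.3° towards its +y side, lowered it slowly onto the middle journal, and handed the job in at about 12 s still holding it there.

Last checks:
- **Position:** the V centre is within about 0.4 mm of the measured journal axis and midway between the collars. The gauge is square to the measured shaft line within 0.1°, with the dial facing away.
- **Contact:** it presses with about 11 N along the stem and roughly 0 N sideways, so both jaws are bearing. I backed off by 0.3 mm to lighten it, but the force barely changed.
- **Needle against tab:** the last scene picture puts the needle at about 24.1° and the tab at about 23.3°. Part of that gap is parallax and shadow. The wrist view disagreed slightly, putting the tab at 23.5 to 24.1°. I kept 23.3° as the balance, so expect an error of about 1° or less.
- **Surroundings:** in the last pictures I took, nothing had been touched or moved except the gauge. I did not measure the hammer, oil can or bearing positions afterwards.

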